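Pack and latch the relief pieces

TASK

Take every wooden relief piece there is out of the sloped parts bin and lay it in the open green case, pale pieces in the pale-lined compartment and dark pieces in the dark-lined one. When all are in, close the lid, then hook the loop of the draw latch over the keeper on the lid, and only then press the red lever down flat so that the latch holds tight. Leave the glue bottle, the brush and the offcut where they are.

Things in the scene. Friction and masses are not known exactly. Their poses are not given: they have to be found in the camera images.
- case: green open case fixed to the bench, outside 196 (x) x 190 (y) x 52 (z) mm, walls and floor 6 mm; origin at the centre of its underside, z up. A wall 6 mm thick, 24 mm high along its x at y = 0 makes two compartments, each 184 (x) x 86 (y) mm inside, 46 mm deep: pale-lined at -y, dark-lined at +y. The lid hinges on its -y side, the latch stands on its +y side; all hinge axes run along its x
- light_bay (a point): centre of the floor of the pale-lined compartment (6 mm above the bench)
- dark_bay (a point): centre of the floor of the dark-lined compartment (6 mm above the bench)
- lid (a joint): lid angle, rad: 0 = closed and level, outer face 60 mm above the bench; starts open at 1.85 to 2.0, stop at 2.1. Hinge line: y = -95, z = 52 mm in the case's frame. The hinge is stiff: the lid stays where it is left, and up to 3 N at the free edge moves it. It can be pushed shut on its outer face
- lid_edge (a point): middle of the lid's free edge, 190 mm from the hinge. The lid is a green panel 196 (case x) x 190 x 8 mm; its outer face is 8 mm from the hinge line, and the keeper sits on that face at the middle of this edge
- keeper_seat (a point): where the loop's crossbar centre lies when tight: 8.5 mm above the closed lid's top, 175 mm from the hinge. It moves with the keeper: a plate 30 (case x) x 45 x 4 mm and an upright tongue 28 x 5 mm, its face 4.5 mm from this point towards the latch, its top 13.5 mm above it. The bar goes behind the tongue, on the side away from the latch. Sprung: gives 9 mm to the latch at 3 N/mm
- lever (a joint): angle of the red latch lever, rad: 0 = flat, pointing along the case's +y (away from the lid), latched; pi/2 = upright; starts at 1.75 to 1.95 (stop at 2.0), leaning towards the lid, and stays where it is left. With the loop hooked, the last radian works against the keeper spring (about 3 N at the lever's end), passing centre just before flat; it then stays flat
- latch_pivot (a point): the lever's pivot, at y = 152, z = 46.5 mm in the case's frame, on a post 22 (case x) x 20 mm, 51 mm high; a rest 22 x 12 mm, 44 mm high, stands 58 mm farther out under the flat lever
- lever_tip (a point): free end of the lever, on the face that is uppermost when flat; 78 mm out from the pivot and 10 mm above it when flat. The lever is a bar 32 (case x) x 78 x 6 mm
- loop_bar (a point): centre of the steel latch loop's crossbar, 94.0 mm from loop_pivot: a free-turning round roller along the case's x, 60 mm long, 9 mm thick, its ends 5.5 mm proud of two 6 mm arms (39 mm between them) that run to the pivot. The loop swings freely, starts fallen back, slanting up away from the lid; swung over the top it drops behind the tongue with some 15 mm to spare. Can be pinched end to end
- loop_pivot (a point): the pin on which the loop swings; it is carried by the lever, 24 mm from the lever's pivot (at lever angle a it lies 24 mm from latch_pivot in the direction a - 28 degrees, measured from the case's +y towards up)
- bin: blue bin fixed to the bench, 149 (x) x 216 (y) mm, origin at the centre of its underside. Two rows (x = -36, +36 mm) of three compartments (y = -70, 0, 70 mm); each grey floor, 72 x 70 mm, slopes down to -x by 0.21 rad and is 34 mm high at its centre. Partitions along x: 5 mm thick, 8 mm above the floor; walls along y: 34 (front), 42 (middle), 52 mm (back) above the bench
- maple1: pale cream-coloured (maple) wooden relief piece number 1, a solid block 40 (x) x 24 (y) x 34 (z) mm, 20 to 45 g; origin at the centre of its underside (the 40 x 24 face it starts on), z up through the block. It starts on a sloped compartment floor of the bin, long side along the bin's x. May be absent.
- maple2: pale cream-coloured (maple) wooden relief piece number 2, a solid block 40 (x) x 24 (y) x 34 (z) mm, 20 to 45 g; origin at the centre of its underside (the 40 x 24 face it starts on), z up through the block. It starts on a sloped compartment floor of the bin, long side along the bin's x. May be absent.
- maple3: pale cream-coloured (maple) wooden relief piece number 3, a solid block 40 (x) x 24 (y) x 34 (z) mm, 20 to 45 g; origin at the centre of its underside (the 40 x 24 face it starts on), z up through the block. It starts on a sloped compartment floor of the bin, long side along the bin's x. May be absent.
- walnut1: dark brown (walnut) wooden relief piece number 1, a solid block 40 (x) x 24 (y) x 34 (z) mm, 20 to 45 g; origin at the centre of its underside (the 40 x 24 face it starts on), z up through the block. It starts on a sloped compartment floor of the bin, long side along the bin's x. May be absent.
- walnut2: dark brown (walnut) wooden relief piece number 2, a solid block 40 (x) x 24 (y) x 34 (z) mm, 20 to 45 g; origin at the centre of its underside (the 40 x 24 face it starts on), z up through the block. It starts on a sloped compartment floor of the bin, long side along the bin's x. May be absent.
- walnut3: dark brown (walnut) wooden relief piece number 3, a solid block 40 (x) x 24 (y) x 34 (z) mm, 20 to 45 g; origin at the centre of its underside (the 40 x 24 face it starts on), z up through the block. It starts on a sloped compartment floor of the bin, long side along the bin's x. May be absent.
- glue: bystander: white glue bottle with a red cap, 56 mm across, 150 mm tall, standing; origin at the centre of its underside
- brush: bystander: glue brush lying on the bench
- offcut: bystander: wooden offcut 50 x 30 x 20 mm lying on the bench; origin at the centre of its underside

How it is judged:
By the outcome, as a careful person would: the job done as asked, in the order asked, and still so for the second after the job is handed in, with the robot touching nothing.
Of maple1, maple2, maple3, walnut1, walnut2, walnut3 only 4 to 6 are there at a start; the rules pass over those that are not, and their reading is None.
At some moment in a run one of maple1, maple2, maple3, walnut1, walnut2, walnut3 may be knocked a few centimetres aside while the robot is not near it.
Once in a run the grip may slacken for a moment while it holds something.
It also fails if it takes over 210 s, if anything falls off the work surface, if the arm or the gripper's body presses on something with over 40 N, if the wrist force passes 120 N, or if a joint passes its speed limit or range.

ROBOT

A 6-joint arm with a two-finger parallel gripper is mounted at the origin on the work surface. World frame = base frame: x ahead of the robot, y to its left, z up, the work surface at z = 0. Lengths are in m, angles in rad, forces in N, time in s.
With the tool pointing down it reaches from about 0.375 to 0.9 m from the base axis. Payload 3.1 kg.
Tool frame: the origin (TCP) lies at the very end of the fingers, on their centre line; the grasp point (between the pads) lies 19 mm behind it; x points along the fingers, z is the direction in which the jaws open and shut, and the axes are right-handed (so a half turn about x gives the same grasp; the last joint's range is limited). The gripper opens to 85 mm and grips with 20 to 120 N. Pads are 22 mm wide; open, the fingers measure 114 mm over their backs; the gripper's body (76 mm by 85 mm) begins 54 mm behind the grasp point. The pads swing forward as they close: fully open they stand 13 mm farther back than shut.
Start: joints at [-1.474, 0.527, 1.433, -0, 1.181, -0.178], TCP at [0.17, -0.601, 0.231] pointing down, gripper open.
Joint ranges: [-3.08, 3.08], [-0.75, 2.2], [0.22, 2.44], [-1.43, 4.57], [0, 2.65], [-2.85, 2.85]. Speed limits (rad/s): [2.79, 2.79, 3.14, 3.14, 3.14, 3.14].

INTERFACE

Orientations are given as a unit quaternion [x, y, z, w].
In Python, from station import manip, viewer, job gives the robot as it stands.
- The arm moves only by the tool move_arm, never from a script. Its argument "deltas" is one flat list of numbers, 7 for each row, row after row: the finger opening in mm, from 0 to 85.4, then the shift along the tool's x, y, z in mm, then the turn, a rotation vector about the tool's x, y, z in degrees. In form: [jaw, tx, ty, tz, rx, ry, rz, jaw, tx, ty, tz, rx, ry, rz, ...]. A call has 1 to 10 rows; each row shifts and turns the commanded pose from where the row before left it, along the tool's axes as they then stand; what a row does not reach is not made up. A row lasts 1/10 s, in which the tool goes at most 50 mm and 8.59 degrees, less where a joint would pass 70% of its speed; a pose out of reach is approached as far as the arm can. A call is refused whole if a number of a shift passes 50 or a number of a turn 8.59, either way. A call with a gripper value outside its range is refused whole. The fingers move at their own pace and stop on an object; "force" is the grip in N (left out, the last holds). Time passes only in rows, so rows that do not move let the fingers close. It gives the time, the measured TCP pose, the force and the opening at its end, in the units of the state.
- manip.sense(): the state, without advancing time (a new reading comes with each control period).
- viewer.snapshot(name): name is "side" or "top" or "wrist"; returns a dict with "image" (400x640x3 uint8, red, green, blue), "depth" (400x640 float32, m along the optical axis (not along the pixel's ray), 0 where there is no reading), "fovy" (degrees; the focal length in pixels is half the picture's height over the tangent of half this angle, whatever the lens; pixels are square), "cx", "cy" (the principal point, pixels), "R" (3x3) and "t" (3): a world point X has camera coordinates R X + t. Camera axes: x right, y down, z forward; pixel columns grow to the right and rows downward; lengths in m; the calibration is good to about 2 mm. A picture is of the moment at which its call begins.
- job.sign_off(): hands the job in, once; it reports no verdict.
The state is a dict: "t": time; "q": joint angles; "qd": joint speeds; "tau": joint torques, N m; "tcp_pos": TCP position; "tool_rot": TCP orientation; "force": force on the tool from outside, world axes, zero at the start; "ft_torque": the same for the moment, N m; "finger_gap": opening from 0.0 (shut) to 1.0 (fully open).
Only numpy, scipy, OpenCV 4.12 (cv2) and the standard library are available. Lean on these libraries where they do the work, as an engineer would, in place of code of your own. Each camera call takes 0.05 s, during which the arm holds its last target.

## Working session

There is one attempt and no reset: what is moved stays moved. The work goes in short steps, Python scripts to look and compute and a tool call to move; the robot and the scene stay as the last step left them, time stands still between calls to the robot, and variables do not carry over. Pictures are saved under pics/ and viewed, and the job is handed in when it is done.

Besides the shell and the picture viewer there is one more tool, called after "Emit:" as name(argument=value, ...) on one line, values as JSON. move_arm: Moves the arm, as the interface text tells. Its arguments: {"type":"object","properties":{"deltas":{"type":"array"},"force":{"type":"number"}},"required":["deltas"]}

```bash
ls; mkdir -p pics; python3 - <<'E'
from station import manip, viewer, job
import cv2, numpy as np
print(manip.sense())
for n in ["side","top","wrist"]:
    s=viewer.snapshot(n); cv2.imwrite(f"pics/{n}0.png",s["image"][:,:,::-1]); print(n,s["fovy"],s["cx"],s["cy"],s["R"],s["t"])
    np.savez(f"{n}0.npz",**s)
E
```

```text
pics
{'t': 0.0, 'q': array([-1.47350774e+00,  5.28452542e-01,  1.43392027e+00,  1.03279273e-05,
        1.18141578e+00, -1.78477267e-01]), 'qd': array([-0.00084878, -0.00025993, -0.00024929,  0.00073164,  0.00149072,
       -0.00193316]), 'tau': array([-5.95218644e-04, -4.42348123e+01, -1.78023237e+01, -2.66084471e-04,
        8.42492067e-03, -7.87502074e-06]), 'tcp_pos': array([ 0.17015025, -0.60063519,  0.23033629]), 'tool_rot': array([ 0.42710533,  0.56450041, -0.42595913,  0.56345287]), 'force': array([-0.05232832,  0.1915216 , -0.46218771]), 'ft_torque': array([ 0.02868795, -0.05000541,  0.02920982]), 'finger_gap': 0.9993029652456757}
side 45.48880843173424 322.3989950474009 197.0930480320853 [[-9.87593417e-01 -1.57032616e-01 -2.82693734e-05]
 [-8.75019699e-02  5.50457876e-01 -8.30264736e-01]
 [ 1.30394205e-01 -8.19961514e-01 -5.57369238e-01]] [0.61304417 0.11283299 1.28595116]
top 53.20847921919013 310.53020135634057 203.7397261318922 [[ 0.0021035  -0.99958369  0.02877528]
 [-0.9994364  -0.00306552 -0.03342888]
 [ 0.03350317 -0.02868874 -0.99902677]] [0.04458351 0.59663087 0.90659031]
wrist 66.12749931478754 318.47561931316363 199.28319892674534 [[ 0.27308286 -0.96198868 -0.00188119]
 [-0.90922339 -0.25874197  0.32613711]
 [-0.31422695 -0.08735204 -0.9453206 ]] [-0.62364279 -0.04361435  0.38113318]
```

View pics/side0.png

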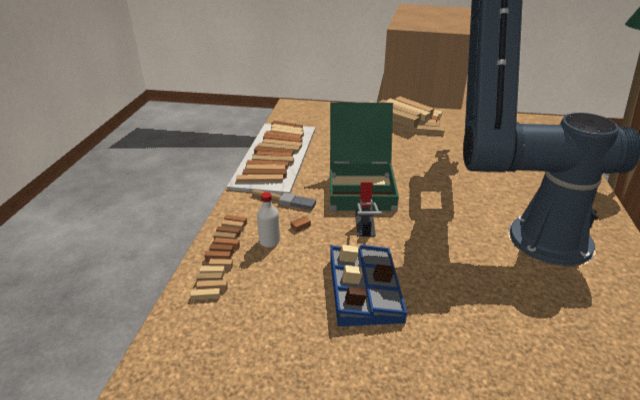

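View pics/top0.png

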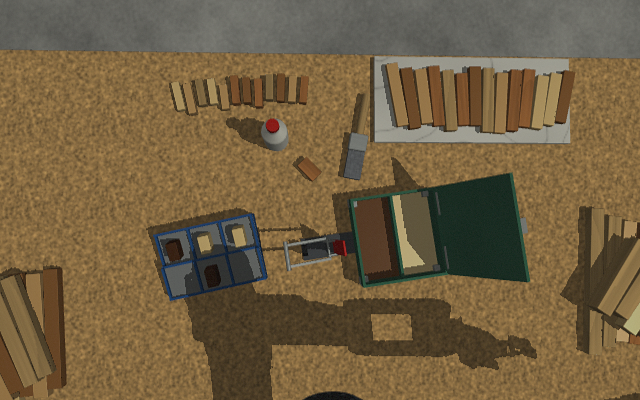

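View pics/wrist0.png

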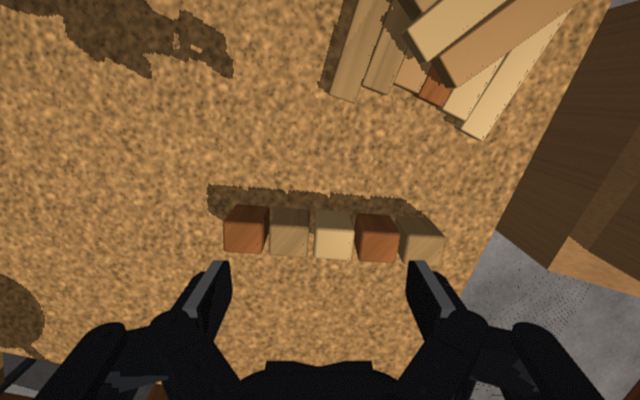

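The top view shows the bin around (208,255) with walnuts at (175,250) and (212,275), and maples at (204,243) and (238,236). The case is at about (395,238) with its lid to the right, and the latch is at about (320,250). Next I measure them.

```bash
cat > h.py <<'E'
import numpy as np, cv2
from scipy.spatial.transform import Rotation as Ro
def cloud(s):
    f=200/np.tan(np.radians(float(s["fovy"]))/2)
    v,u=np.mgrid[0:400,0:640]; d=s["depth"]
    c=np.stack([(u-s["cx"])/f*d,(v-s["cy"])/f*d,d],-1)
    return (c-s["t"])@s["R"]
def proj(s,X):
    f=200/np.tan(np.radians(float(s["fovy"]))/2)
    c=np.asarray(X)@s["R"].T+s["t"]
    return np.stack([c[...,0]/c[...,2]*f+s["cx"],c[...,1]/c[...,2]*f+s["cy"]],-1)
def onplane(s,u,v,z):
    f=200/np.tan(np.radians(float(s["fovy"]))/2)
    r=np.array([(u-s["cx"])/f,(v-s["cy"])/f,1])@s["R"]; o=-s["R"].T@s["t"]
    return o+r*(z-o[2])/r[2]
def big(s,k=2):
    return cv2.resize(s["image"][:,:,::-1],None,fx=k,fy=k,interpolation=cv2.INTER_CUBIC)
E
python3 - <<'E'
from h import *
s=dict(np.load("top0.npz")); P=cloud(s)
im=s["image"]; hsv=cv2.cvtColor(im,cv2.COLOR_RGB2HSV)
print("bench z",np.median(P[300:340,100:150,2]))
b=im[150:310,140:480]; b=cv2.resize(b[:,:,::-1],None,fx=2.3,fy=2.3,interpolation=cv2.INTER_CUBIC); cv2.imwrite("pics/crop1.png",b)
for n,(u,v) in dict(w1=(175,250),m1=(204,243),m2=(238,236),w2=(212,275),emp1=(180,275),emp2=(245,262),lid=(480,230),lid2=(510,180),lever=(341,247),loopend=(288,253)).items(): print(n,hsv[v,u],P[v,u].round(4))
blue=((hsv[...,0]>105)&(hsv[...,0]<125)&(hsv[...,1]>140)&(hsv[...,2]>40)); 
blue[:, 290:]=0; blue[:200]=0
Q=P[blue]; Q=Q[(Q[:,2]>.01)&(Q[:,2]<.07)]
r=cv2.minAreaRect(Q[:,:2].astype(np.float32)*1000); print("bin",r,len(Q))
g=(hsv[...,0]>65)&(hsv[...,0]<95)&(hsv[...,1]>80)
Q=P[g]; print(len(Q)); q=Q[(abs(Q[:,2]-.052)<.006)&(Q[:,1]<.1)]
print("case",cv2.minAreaRect(q[:,:2].astype(np.float32)*1000),len(q))
q=Q[(Q[:,2]>.08)]; c,_=q.mean(0),0; print("lid",c,np.linalg.svd(q-c,full_matrices=False)[2][2], q[:,2].max(),q.min(0),q.max(0))
E
```

```text
bench z 0.0006695415390740454
w1 [ 12 141  56] [0.4958 0.3343 0.0696]
m1 [ 20 108 170] [0.5104 0.2743 0.0666]
m2 [ 21 109 168] [0.5253 0.2024 0.0666]
w2 [10 99 31] [0.443  0.2561 0.0692]
emp1 [50  8 92] [0.4386 0.3325 0.0375]
emp2 [75 10 51] [0.4667 0.1911 0.0372]
lid [ 77 109  42] [ 0.5413 -0.2826  0.1494]
lid2 [ 73 105  61] [ 0.6325 -0.3019  0.2275]
lever [  1 188  65] [ 0.5051 -0.0134  0.1095]
loopend [ 45  10 100] [0.4925 0.0947 0.1049]
bin ((479.0340881347656, 266.090087890625), (147.6724090576172, 216.34718322753906), 12.609518051147461) 1113
9566
case ((524.5269165039062, -149.2544403076172), (194.74755859375, 195.4218292236328), 8.632451057434082) 1005
lid [ 0.54434279 -0.28530276  0.16886285] [-0.16521976  0.96335095 -0.21132291] 0.9243697938132894 [ 0.26362875 -0.33588053  0.08001328] [0.64384162 0.07240287 0.92436979]
```

View pics/crop1.png

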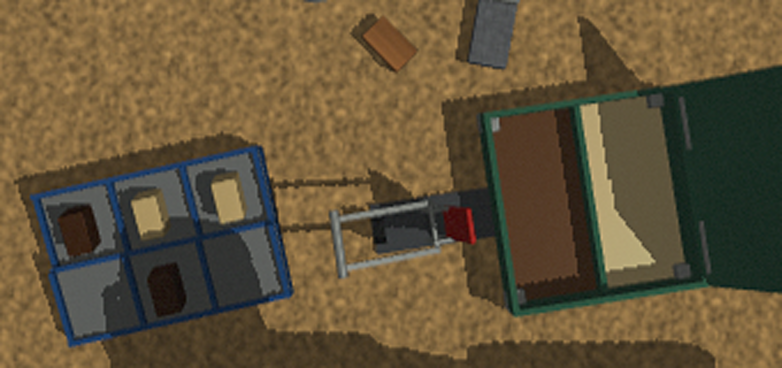

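```bash
python3 - <<'E'
from h import *
from station import manip
s=dict(np.load("top0.npz")); P=cloud(s); im=s["image"]; hsv=cv2.cvtColor(im,cv2.COLOR_RGB2HSV)
R=Ro.from_quat(manip.sense()["tool_rot"]).as_matrix(); print("tool axes cols\n",R.round(3))
a=np.radians(12.61); B=np.array([[np.cos(a),np.sin(a)],[-np.sin(a),np.cos(a)]]); c=np.array([.479,.266])
L=P.copy(); L[...,:2]=(P[...,:2]-c)@B.T; L*=1000
m=(abs(L[...,0])<85)&(abs(L[...,1])<115)&(L[...,2]>10)&(L[...,2]<100)
# wall heights
for nm,lo,hi in(("front",-74,-69),("mid",-3,3),("back",69,75)):
    k=m&(L[...,0]>lo)&(L[...,0]<hi); print(nm,np.percentile(L[k][:,2],[50,90]))
for x0 in(-36,36):
  for y0 in(-70,0,70):
    k=m&(abs(L[...,0]-x0)<34)&(abs(L[...,1]-y0)<32)
    d=L[...,2]-(34+(L[...,0]-x0)*np.tan(.21))
    t=k&(d>27)
    fl=k&(abs(d)<6)
    print(x0,y0,"floor",np.median(d[fl]).round(1),"n",t.sum(),end=" ")
    if t.sum()>20:
        q=L[t]; r=cv2.minAreaRect(q[:,:2].astype(np.float32)); 
        print("mean",q.mean(0).round(1),"d",np.median(d[t]).round(1),"rect",np.round(r[0],1),np.round(r[1],1),round(r[2],1),"hsv",np.median(hsv[t],0))
    else: print()
# case
for A in(7.5,8.0,8.63,9.2,9.8):
    a=np.radians(A); C=np.array([[np.cos(a),np.sin(a)],[-np.sin(a),np.cos(a)]]); 
    K=P.copy(); K[...,:2]=(P[...,:2]-[.5245,-.149])@C.T; K*=1000
    g=(hsv[...,0]>60)&(hsv[...,0]<95)&(hsv[...,1]>70)&(abs(K[...,2]-52)<6)
    w1=K[g&(K[...,1]>85)&(abs(K[...,0])<90)]
    ex=K[g&(abs(K[...,1])<85)&(K[...,0]>85)]; en=K[g&(abs(K[...,1])<85)&(K[...,0]<-85)]
    print(A,"+y wall",w1[:,1].mean(),np.polyfit(w1[:,0],w1[:,1],1)[0],"+x",ex[:,0].mean(),np.polyfit(ex[:,1],ex[:,0],1)[0],"-x",en[:,0].mean(),np.polyfit(en[:,1],en[:,0],1)[0], np.percentile(w1[:,1],[2,98]),np.percentile(ex[:,0],[2,98]),np.percentile(en[:,0],[2,98]),len(w1))
E
```

```text
tool axes cols
 [[-0.     0.962  0.272]
 [ 0.002  0.272 -0.962]
 [-1.     0.    -0.002]]
front [34.57266526 36.80263198]
mid [42.41943862 44.85866271]
back [52.39019172 54.58428545]
-36 -70 floor 0.9 n 0 
-36 0 floor 0.8 n 223 mean [-41.1   0.9  67.9] d 35.3 rect [-41.7   1.8] [39.8 24. ] 0.1 hsv [ 11. 131.  30.]
-36 70 floor 0.8 n 0 
36 -70 floor 1.0 n 220 mean [ 30.3 -73.3  67.9] d 35.3 rect [ 30.2 -72.6] [40.5 24.3] 0.5 hsv [ 21. 109. 170.]
36 0 floor 0.8 n 220 mean [30.2  0.6 67.8] d 35.3 rect [30.2  1.5] [23.9 40.1] 89.5 hsv [ 21. 109. 169.]
36 70 floor 0.8 n 234 mean [30.3 68.6 67.6] d 35.3 rect [30.2 69.7] [24.9 40.5] 88.9 hsv [ 12. 159.  54.]
7.5 +y wall 95.28164091122385 0.017860704072310916 +x 94.45319807866098 -0.013807155758538999 -x -94.12591315206751 -0.02054528352433117 [90.67491306 98.77936697] [90.82252854 97.74169297] [-98.27264962 -90.48298719] 235
8.0 +y wall 95.27315213819341 0.009754057311662581 +x 94.52488386790282 -0.008867300025750318 -x -94.10522861151229 -0.011147111158834436 [91.32280246 98.08515495] [91.68524137 97.3249985 ] [-97.78647612 -90.98832979] 236
8.63 +y wall 95.24973443302113 -0.0007963366234814003 +x 94.55721630942789 0.002117599149308617 -x -94.09139365966747 -0.000627417157703098 [91.61882563 97.42395264] [92.15709472 97.2343202 ] [-97.2985377  -91.38380248] 236
9.2 +y wall 95.26585647385959 -0.00990669897025179 +x 94.62765881585152 0.012231508582326989 -x -94.06959336913258 0.00897379913214544 [91.54533258 97.98504161] [91.85402407 97.49294274] [-97.72519397 -90.86836346] 237
9.8 +y wall 95.27148778747706 -0.02045029366257802 +x 94.65827846135568 0.022335788687995736 -x -94.06910649212054 0.01825926670387879 [90.83311967 98.73647226] [91.16044387 98.07889426] [-98.32090926 -90.22202736] 236
```

```bash
cat >> h.py <<'E'
BA=np.radians(12.61); BC=np.array([.479,.266,0]); CA=np.radians(8.63); CC=np.array([.5240,-.1458,0])
RB=Ro.from_euler('z',BA).as_matrix(); RC=Ro.from_euler('z',CA).as_matrix()
def binp(p): return BC+RB@(np.array(p)/1000)
def casep(p): return CC+RC@(np.array(p)/1000)
def incase(X): return ((np.asarray(X)-CC)@RC)*1000
DOWN=np.array([[0,1.,0],[0,0,-1],[-1,0,0]])  # tool axes as columns: x=down, y=+x, z=-y of a frame
def Rbin(): # tool along tilted block, jaw along -bin y
    return RB@Ro.from_euler('y',-.21).as_matrix()@DOWN
def Rcase(): return RC@DOWN
def Rcasex(): # jaw along case x
    return RC@Ro.from_euler('z',np.pi/2).as_matrix()@DOWN
def plan(p,R,via=()):
    from station import manip
    st=manip.sense(); R0=Ro.from_quat(st["tool_rot"]).as_matrix()
    print("t",round(st["t"],2),"now",(st["tcp_pos"]*1000).round(1),"gap",round(st["finger_gap"]*85.4,1),"F",np.round(st["force"],1))
    rv=np.degrees(Ro.from_matrix(R0.T@R).as_rotvec()); print("turn",rv.round(2))
    q=st["tcp_pos"]
    for w in list(via)+[p]:
        print(" shift after turn",(R.T@(np.asarray(w)-q)*1000).round(1),"to",np.round(w,4)); q=np.asarray(w)
NB=np.array([-np.sin(.21),0,np.cos(.21)])
def pick(top,up=0): # top centre in bin mm
    return binp(np.array(top)+NB*(-25+up))
E
python3 - <<'E'
from h import *
top=(30.2,-72.6,67)
from station import manip
p=manip.sense()["tcp_pos"]
plan(pick(top),Rbin(),[[p[0],p[1],.36],[.55,-.3,.36],pick(top,110)])
E
```

```text
t 0.15 now [ 170.1 -600.8  230.6] gap 85.4 F [-0.3  0.4  0.1]
turn [ 3.17 -0.43 12.01]
 shift after turn [-126.6   27.     0. ] to [ 0.1701 -0.6008  0.36  ]
 shift after turn [  91.   426.8 -210.6] to [ 0.55 -0.3   0.36]
 shift after turn [ 219.2   21.5 -495.2] to [0.507  0.1979 0.1501]
 shift after turn [110.   0.  -0.] to [0.5294 0.2029 0.0425]
```

Emit:
move_arm(deltas=[60,0,0,0,1.6,-0.2,6,60,0,0,0,1.6,-0.2,6,60,-42,9,0,0,0,0,60,-42,9,0,0,0,0,60,-42,9,0,0,0,0], force=60)

```text
t: 0.65
tcp_pos: [0.1699, -0.6008, 0.3608]
tool_rot: [0.498, 0.502, -0.382, 0.595]
force: [0.4, -1.3, -0.1]
finger_gap: 0.699
```

Emit:
move_arm(deltas=[60,9,43,-21,0,0,0,60,9,43,-21,0,0,0,60,9,43,-21,0,0,0,60,9,43,-21,0,0,0,60,9,43,-21,0,0,0,60,9,43,-21,0,0,0,60,9,43,-21,0,0,0,60,9,43,-21,0,0,0,60,9,43,-21,0,0,0,60,9,43,-21,0,0,0])

```text
t: 1.65
tcp_pos: [0.5546, -0.2988, 0.3611]
tool_rot: [0.497, 0.502, -0.382, 0.595]
force: [0.9, -1.4, 0.2]
finger_gap: 0.703
```

```bash
python3 - <<'E'
from h import *
top=(30.2,-72.6,67)
plan(pick(top),Rbin(),[pick(top,110)])
E
```

```text
t 1.65 now [ 554.6 -298.8  361.1] gap 60.0 F [ 0.9 -1.4  0.2]
turn [-0.02  0.05  0.05]
 shift after turn [ 219.3   16.7 -495.1] to [0.507  0.1979 0.1501]
 shift after turn [110.   0.  -0.] to [0.5294 0.2029 0.0425]
```

Control is accurate. I keep the height first, then descend.

Emit:
move_arm(deltas=[46,9,2,-49.5,0,0,0,46,9,2,-49.5,0,0,0,46,9,2,-49.5,0,0,0,46,9,2,-49.5,0,0,0,46,9,2,-49.5,0,0,0,46,9,2,-49.5,0,0,0,46,41,2,-49.5,0,0,0,46,41,2,-49.5,0,0,0,46,41,1,-49.5,0,0,0,46,41,0,-49.5,0,0,0])

```text
t: 2.65
tcp_pos: [0.5073, 0.1506, 0.1861]
tool_rot: [0.497, 0.502, -0.382, 0.596]
force: [0.4, -0.3, 1.6]
finger_gap: 0.539
```

```bash
python3 - <<'E'
from h import *
from station import viewer
top=(30.2,-72.6,67)
plan(pick(top),Rbin())
s=viewer.snapshot("wrist"); cv2.imwrite("pics/w1.png",s["image"][:,:,::-1])
E
```

```text
t 2.65 now [507.3 150.6 186.1] gap 46.0 F [ 0.4 -0.3  1.6]
turn [-0.01  0.07 -0.03]
 shift after turn [147.2   2.3 -46.2] to [0.5294 0.2029 0.0425]
```

View pics/w1.png

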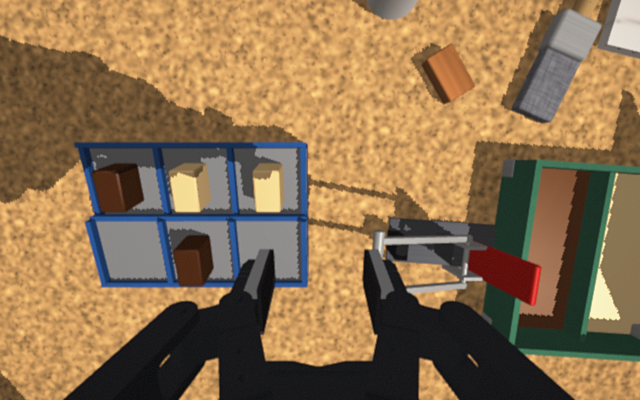

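The wrist view shows four blocks in the bin: walnuts at (118,187) and (193,258), maples at (190,187) and (267,187). All are aligned with the bin. I go on to the first grasp.

Emit:
move_arm(deltas=[46,10,2,-46,0,0,0,46,45,0,0,0,0,0,46,45,0,0,0,0,0,46,27,0,0,0,0,0,46,20,0,0,0,0,0,46,0,0,0,0,0,0])

```text
t: 3.3
tcp_pos: [0.5287, 0.2007, 0.0411]
tool_rot: [0.496, 0.503, -0.383, 0.595]
force: [0.2, 1.0, 0.3]
finger_gap: 0.537
```

```bash
python3 - <<'E'
from h import *
plan(pick((30.2,-72.6,67)),Rbin())
E
```

```text
t 3.3 now [528.7 200.7  41.1] gap 45.8 F [0.2 1.  0.3]
turn [-0.01  0.06  0.23]
 shift after turn [-1.2  1.4 -2. ] to [0.5294 0.2029 0.0425]
```

Emit:
move_arm(deltas=[46,-1,1,-2,0,0,0,10,0,0,0,0,0,0,10,0,0,0,0,0,0,10,0,0,0,0,0,0,10,0,0,0,0,0,0,10,0,0,0,0,0,0])

```text
t: 3.9
tcp_pos: [0.5299, 0.2031, 0.0458]
tool_rot: [0.498, 0.502, -0.382, 0.596]
force: [-1.1, -0.2, 6.3]
finger_gap: 0.269
```

```bash
python3 - <<'E'
from h import *
plan(casep((45,-46,17)),Rcase(),[pick((30.2,-72.6,67),155),casep((45,-46,190))])
E
```

```text
t 3.9 now [529.9 203.1  45.8] gap 22.9 F [-1.1 -0.2  6.3]
turn [  3.95  -0.35 -12.1 ]
 shift after turn [-148.4  -32.8    2.4] to [0.4979 0.1958 0.1941]
 shift after turn [  4.1  19.6 387.7] to [ 0.5754 -0.1845  0.19  ]
 shift after turn [173.   0.   0.] to [ 0.5754 -0.1845  0.017 ]
```

Emit:
move_arm(deltas=[10,-40,0,0,0,0,0,10,-50,0,0,0,0,0,10,-50,0,0,0,0,0,10,-12,0,0,2,-0.2,-6,10,0,0,0,2,-0.2,-6])

```text
t: 4.4
tcp_pos: [0.4988, 0.1964, 0.1975]
tool_rot: [0.462, 0.535, -0.461, 0.537]
force: [0.9, -0.2, -2.0]
finger_gap: 0.268
```

```bash
python3 - <<'E'
from h import *
plan(casep((45,-46,17)),Rcase(),[casep((45,-46,190))])
E
```

```text
t 4.4 now [498.8 196.4 197.5] gap 22.9 F [ 0.9 -0.2 -2. ]
turn [-0.12  0.06 -0.17]
 shift after turn [  7.5  18.5 388.1] to [ 0.5754 -0.1845  0.19  ]
 shift after turn [173.   0.   0.] to [ 0.5754 -0.1845  0.017 ]
```

Emit:
move_arm(deltas=[10,1,2,48,0,0,0,10,1,2,48,0,0,0,10,1,2,49,0,0,0,10,1,2,49,0,0,0,10,1,2,49,0,0,0,10,1,3,49,0,0,0,10,1,3,48,0,0,0,10,1,3,48,0,0,0,10,30,0,0,0,0,0,10,40,0,0,0,0,0])

```text
t: 5.4
tcp_pos: [0.5773, -0.188, 0.1169]
tool_rot: [0.463, 0.533, -0.462, 0.538]
force: [0.9, -0.3, -1.4]
finger_gap: 0.267
```

```bash
python3 - <<'E'
from h import *
plan(casep((45,-46,17)),Rcase())
E
```

```text
t 5.4 now [ 577.3 -188.   116.9] gap 22.8 F [ 0.9 -0.3 -1.4]
turn [-0.25  0.29 -0.33]
 shift after turn [99.9 -1.4 -3.7] to [ 0.5754 -0.1845  0.017 ]
```

Emit:
move_arm(deltas=[10,40,-1,-2,0,0,0,10,35,0,-1,0,0,0,10,18,0,0,0,0,0,10,3,0,0,0,0,0,10,0,0,0,0,0,0])

```text
t: 5.9
tcp_pos: [0.5736, -0.1818, 0.0192]
tool_rot: [0.461, 0.536, -0.462, 0.536]
force: [1.4, -0.3, 0.6]
finger_gap: 0.267
```

```bash
python3 - <<'E'
from h import *
plan(casep((45,-46,17)),Rcase())
E
```

```text
t 5.9 now [ 573.6 -181.8   19.2] gap 22.8 F [ 1.4 -0.3  0.6]
turn [-0.06  0.    0.05]
 shift after turn [2.2 1.4 3. ] to [ 0.5754 -0.1845  0.017 ]
```

Emit:
move_arm(deltas=[36,0,0,2,0,0,0,36,0,0,0,0,0,0,36,0,0,0,0,0,0,36,-10,0,0,0,0,0,36,-40,0,0,0,0,0,36,-50,0,0,0,0,0,46,-50,0,0,0,0,0,46,-30,0,0,0,0,0])

```text
t: 6.7
tcp_pos: [0.5756, -0.1844, 0.205]
tool_rot: [0.462, 0.533, -0.461, 0.539]
force: [0.4, -0.0, -0.1]
finger_gap: 0.54
```

```bash
python3 - <<'E'
from h import *
from station import viewer
top=(30.2,1.5,67)
s=viewer.snapshot("top"); cv2.imwrite("pics/t1.png",big(s)[280:620,260:1060])
s=viewer.snapshot("wrist"); cv2.imwrite("pics/w2.png",s["image"][:,:,::-1])
plan(pick(top),Rbin(),[pick(top,120)])
E
```

```text
t 6.8 now [ 577.3 -185.2  206.5] gap 45.8 F [-0.3 -0.4  0.3]
turn [-3.95  0.93 11.44]
 shift after turn [  48.2    3.  -463.3] to [0.4888 0.2697 0.1599]
 shift after turn [120.  -0.   0.] to [0.5132 0.2752 0.0425]
```

View pics/w2.png

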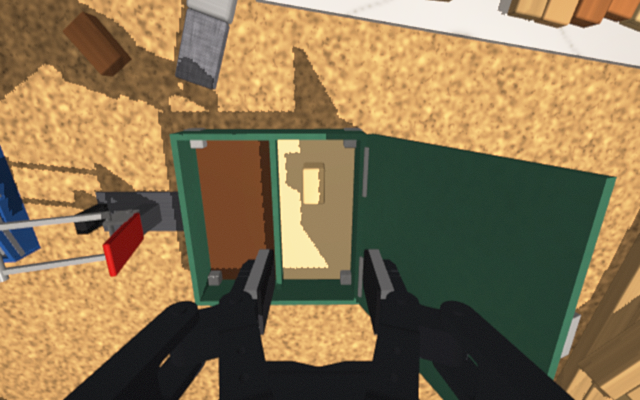

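View pics/t1.png

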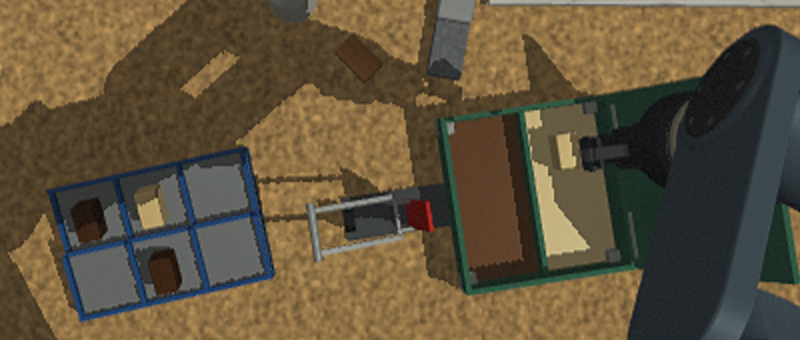

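The first maple stands in the pale bay at wrist pixel (313,183). The other three blocks look undisturbed.

Emit:
move_arm(deltas=[46,0,0,0,-2,0.4,5.7,46,0,0,0,-2,0.4,5.7,46,0,0,-49,0,0,0,46,0,0,-49,0,0,0,46,0,0,-49,0,0,0,46,0,0,-49,0,0,0,46,0,0,-49,0,0,0,46,1,1,-49,0,0,0,46,1,1,-49,0,0,0,46,1,1,-49,0,0,0])

```text
t: 7.8
tcp_pos: [0.4904, 0.2012, 0.1994]
tool_rot: [0.496, 0.507, -0.384, 0.591]
force: [0.3, -0.1, -0.6]
finger_gap: 0.538
```

```bash
cat >> h.py <<'E'
def blocks(s):
    P=cloud(s); hsv=cv2.cvtColor(s["image"],cv2.COLOR_RGB2HSV)
    L=(P-BC)@RB*1000
    for x0 in(-36,36):
      for y0 in(-70,0,70):
        k=(abs(L[...,0]-x0)<34)&(abs(L[...,1]-y0)<32)&(L[...,2]<110)
        d=L[...,2]-(34+(L[...,0]-x0)*np.tan(.21)); t=k&(d>27)
        if t.sum()>20:
            r=cv2.minAreaRect(L[t][:,:2].astype(np.float32)); print((x0,y0),t.sum(),np.round(r[0],1),np.round(r[1],1),round(r[2],1),"d",np.median(d[t]).round(1),"hsv",np.median(hsv[t],0))
E
python3 - <<'E'
from h import *
top=(30.2,1.5,67)
plan(pick(top),Rbin(),[pick(top,120)])
E
```

```text
t 7.8 now [490.4 201.2 199.4] gap 46.0 F [ 0.3 -0.1 -0.6]
turn [-0.07 -0.35  0.68]
 shift after turn [ 41.4   4.9 -67.2] to [0.4888 0.2697 0.1599]
 shift after turn [120.  -0.   0.] to [0.5132 0.2752 0.0425]
```

Emit:
move_arm(deltas=[46,10,2,-34,0,0,0,46,11,2,-33,0,0,0.6,46,40,0,0,0,0,0,46,40,0,0,0,0,0,46,35,0,0,0,0,0,46,20,0,0,0,0,0,46,0,0,0,0,0,0,46,0,0,0,0,0,0])

```text
t: 8.6
tcp_pos: [0.5117, 0.2736, 0.048]
tool_rot: [0.498, 0.505, -0.381, 0.593]
force: [0.1, -0.8, 1.0]
finger_gap: 0.54
```

```bash
python3 - <<'E'
from h import *
top=(30.2,1.5,67)
plan(pick(top),Rbin())
E
```

```text
t 8.6 now [511.7 273.6  48. ] gap 46.1 F [ 0.1 -0.8  1. ]
turn [-0.06 -0.34  0.11]
 shift after turn [ 5.8  0.6 -1.3] to [0.5132 0.2752 0.0425]
```

Emit:
move_arm(deltas=[46,4,1,-1,0,0,0,10,0,0,0,0,0,0,10,0,0,0,0,0,0,10,0,0,0,0,0,0,10,0,0,0,0,0,0,10,0,0,0,0,0,0])

```text
t: 9.2
tcp_pos: [0.5145, 0.2754, 0.046]
tool_rot: [0.499, 0.504, -0.38, 0.594]
force: [-1.5, -0.5, 6.5]
finger_gap: 0.268
```

Emit:
move_arm(deltas=[10,-40,0,0,0,0,0,10,-50,0,0,0,0,0,10,-50,0,0,0,0,0,10,-12,0,0,2,0,-6,10,0,0,0,2,-0.2,-6])

```text
t: 9.7
tcp_pos: [0.4833, 0.2678, 0.1976]
tool_rot: [0.464, 0.538, -0.458, 0.534]
force: [2.0, -0.2, -1.4]
finger_gap: 0.269
```

```bash
python3 - <<'E'
from h import *
plan(casep((-20,-46,20)),Rcase(),[casep((-20,-46,190))])
E
```

```text
t 9.7 now [483.3 267.8 197.6] gap 23.0 F [ 2.  -0.2 -1.4]
turn [-0.02 -0.63 -0.15]
 shift after turn [  7.6 -41.8 461. ] to [ 0.5111 -0.1943  0.19  ]
 shift after turn [170.   0.   0.] to [ 0.5111 -0.1943  0.02  ]
```

Emit:
move_arm(deltas=[10,0,-4,46,0,-0.6,0,10,1,-4,46,0,0,0,10,1,-4,46,0,0,0,10,1,-4,46,0,0,0,10,1,-4,46,0,0,0,10,1,-4,46,0,0,0,10,1,-4,46,0,0,0,10,1,-4,46,0,0,0,10,1,-4,46,0,0,0,10,0,-4,46,0,0,0])

```text
t: 10.7
tcp_pos: [0.5123, -0.1952, 0.1851]
tool_rot: [0.461, 0.536, -0.461, 0.536]
force: [0.8, 0.2, -0.1]
finger_gap: 0.272
```

```bash
python3 - <<'E'
from h import *
plan(casep((-20,-46,20)),Rcase())
E
```

```text
t 10.7 now [ 512.3 -195.2  185.1] gap 23.2 F [ 0.8  0.2 -0.1]
turn [-0.01  0.01  0.02]
 shift after turn [165.1  -1.1  -1.1] to [ 0.5111 -0.1943  0.02  ]
```

```bash
python3 - <<'E'
from h import *
from station import viewer
s=viewer.snapshot("wrist"); a=s["image"][:,:,::-1]
s=viewer.snapshot("side"); b=s["image"][80:330,220:440,::-1]; b=cv2.resize(b,None,fx=1.6,fy=1.6)
cv2.imwrite("pics/w3.png",np.vstack([cv2.resize(a,(480,300)),np.pad(b[:300],((0,300-min(300,len(b))),(0,480-b.shape[1]),(0,0)))]))
E
```

```text
(no output)
```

View pics/w3.png

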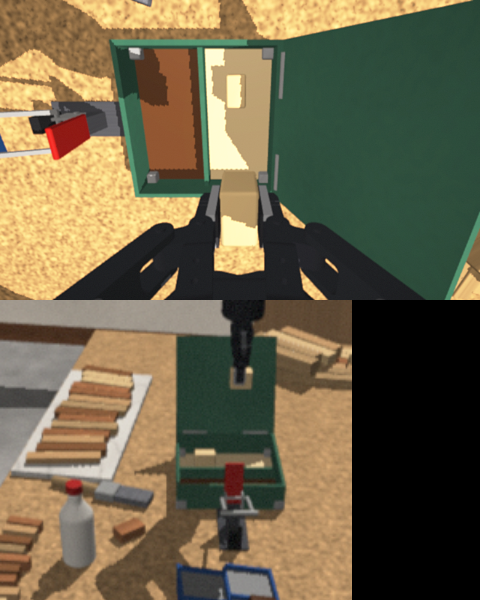

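The block is still held, between the pads at wrist (238,210), and may have slipped a little. I lower it gently while watching the force.

Emit:
move_arm(deltas=[10,40,-1,-1,0,0,0,10,50,0,0,0,0,0,10,40,0,0,0,0,0,10,20,0,0,0,0,0,10,6,0,0,0,0,0,10,0,0,0,0,0,0])

```text
t: 11.4
tcp_pos: [0.5113, -0.192, 0.0286]
tool_rot: [0.461, 0.537, -0.461, 0.536]
force: [0.5, -0.2, -0.1]
finger_gap: 0.266
```

Emit:
move_arm(deltas=[10,4,0,0,0,0,0,10,3,0,0,0,0,0])

```text
t: 11.6
tcp_pos: [0.5127, -0.1931, 0.0234]
tool_rot: [0.461, 0.535, -0.461, 0.537]
force: [0.3, 0.3, 0.1]
finger_gap: 0.268
```

Emit:
move_arm(deltas=[10,2,0,0,0,0,0,10,1,0,0,0,0,0,36,0,0,0,0,0,0,36,0,0,0,0,0,0,36,0,0,0,0,0,0,36,-20,0,0,0,0,0,36,-40,0,0,0,0,0,46,-50,0,0,0,0,0,46,-50,0,0,0,0,0,46,-30,0,0,0,0,0])

```text
t: 12.6
tcp_pos: [0.5129, -0.1933, 0.213]
tool_rot: [0.461, 0.534, -0.461, 0.538]
force: [0.5, -0.5, -0.6]
finger_gap: 0.54
```

```bash
python3 - <<'E'
from h import *
from station import viewer
s=viewer.snapshot("top"); blocks(s)
s=viewer.snapshot("wrist"); cv2.imwrite("pics/w4.png",s["image"][:,:,::-1])
top=(30.2,69.7,67)
plan(pick(top),Rbin(),[pick(top,120)])
E
```

```text
(-36, 0) 222 [-41.7   1.6] [25.  39.5] 89.4 d 35.3 hsv [ 12. 160.  58.]
(36, 70) 233 [30.3 69.5] [24.2 40.5] 89.3 d 35.2 hsv [ 12. 132.  33.]
t 12.7 now [ 514.5 -194.2  214.2] gap 46.0 F [ 0.4 -0.3 -0.3]
turn [-3.89  0.88 11.57]
 shift after turn [  69.    63.2 -526.6] to [0.4739 0.3363 0.1599]
 shift after turn [120.   0.  -0.] to [0.4983 0.3417 0.0425]
```

View pics/w4.png

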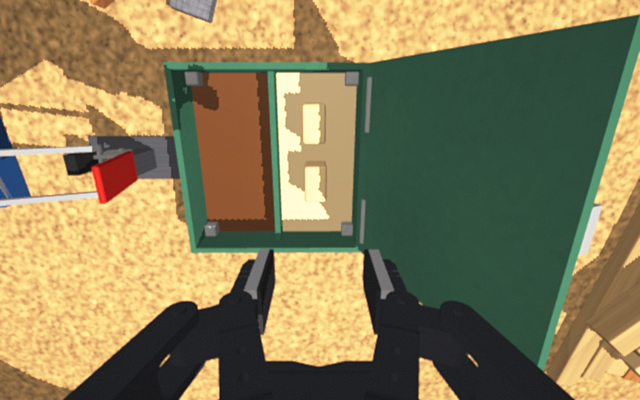

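Both maples now stand in the pale bay, at (313,123) and (315,183). Walnuts next.

Emit:
move_arm(deltas=[46,0,0,0,-2,0.4,5.8,46,0,0,0,-2,0.4,5.8,46,1,6,-48,0,0,0,46,1,6,-48,0,0,0,46,1,6,-48,0,0,0,46,1,6,-48,0,0,0,46,1,6,-48,0,0,0,46,1,6,-48,0,0,0,46,1,6,-48,0,0,0,46,1,6,-48,0,0,0])

```text
t: 13.7
tcp_pos: [0.4734, 0.1944, 0.2122]
tool_rot: [0.496, 0.507, -0.383, 0.592]
force: [1.2, 0.1, 0.4]
finger_gap: 0.537
```

Emit:
move_arm(deltas=[46,5,6,-48,0,0,0,46,10,6,-48,0,0,0,46,10,3,-46,0,0,0,46,35,0,0,0,0,0])

```text
t: 14.1
tcp_pos: [0.47, 0.3439, 0.16]
tool_rot: [0.498, 0.507, -0.377, 0.594]
force: [0.8, -1.1, 0.1]
finger_gap: 0.538
```

```bash
python3 - <<'E'
from h import *
top=(30.2,69.6,67)
plan(pick(top),Rbin(),[pick(top,120)])
E
```

```text
t 14.1 now [470.  343.9 160. ] gap 46.0 F [ 0.8 -1.1  0.1]
turn [ 0.38 -0.64 -0.01]
 shift after turn [0.5 2.1 8.4] to [0.474  0.3362 0.1599]
 shift after turn [120.   0.  -0.] to [0.4984 0.3417 0.0425]
```

Emit:
move_arm(deltas=[46,0,2,6,0.3,-0.5,0,46,40,0,2,0,0,0,46,40,0,0,0,0,0,46,28,0,0,0,0,0,46,8,0,0,0,0,0,46,0,0,0,0,0,0])

```text
t: 14.7
tcp_pos: [0.4957, 0.3335, 0.0444]
tool_rot: [0.496, 0.503, -0.387, 0.592]
force: [0.6, 0.3, -0.4]
finger_gap: 0.539
```

```bash
python3 - <<'E'
from h import *
top=(30.2,69.6,67)
plan(pick(top),Rbin())
E
```

```text
t 14.7 now [495.7 333.5  44.4] gap 46.0 F [ 0.6  0.3 -0.4]
turn [-0.37  0.19  0.6 ]
 shift after turn [ 2.7  3.9 -7.4] to [0.4984 0.3417 0.0425]
```

Emit:
move_arm(deltas=[46,0,3,-7,-0.3,0.2,0.5,46,0,0,0,0,0,0])

```text
t: 14.9
tcp_pos: [0.4985, 0.3434, 0.0479]
tool_rot: [0.499, 0.502, -0.38, 0.596]
force: [-0.5, 0.1, 0.5]
finger_gap: 0.54
```

```bash
python3 - <<'E'
from h import *
top=(30.2,69.6,67)
plan(pick(top),Rbin())
E
```

```text
t 14.9 now [498.5 343.4  47.9] gap 46.1 F [-0.5  0.1  0.5]
turn [ 0.03 -0.14 -0.3 ]
 shift after turn [ 5.1 -1.6  1.7] to [0.4984 0.3417 0.0425]
```

Emit:
move_arm(deltas=[46,3,0,1,0,0,0,10,0,0,0,0,0,0,10,0,0,0,0,0,0,10,0,0,0,0,0,0,10,0,0,0,0,0,0,10,0,0,0,0,0,0])

```text
t: 15.5
tcp_pos: [0.4984, 0.3417, 0.0436]
tool_rot: [0.498, 0.503, -0.381, 0.595]
force: [-1.9, -1.0, 6.1]
finger_gap: 0.269
```

Emit:
move_arm(deltas=[10,-40,0,0,0,0,0,10,-50,0,0,0,0,0,10,-50,0,0,0,0,0,10,-12,0,0,2,0,-6,10,0,0,0,2,0,-6,10,0,0,0,0,0,0])

```text
t: 16.1
tcp_pos: [0.4706, 0.3351, 0.1927]
tool_rot: [0.465, 0.537, -0.457, 0.535]
force: [0.1, -0.0, -0.7]
finger_gap: 0.269
```

```bash
python3 - <<'E'
from h import *
plan(casep((40,46,21)),Rcase(),[casep((40,46,190))])
E
```

```text
t 16.1 now [470.6 335.1 192.7] gap 22.9 F [ 0.1 -0.  -0.7]
turn [-0.03 -0.57 -0.38]
 shift after turn [  2.7  20.6 437.4] to [ 0.5566 -0.0943  0.19  ]
 shift after turn [169.   0.   0.] to [ 0.5566 -0.0943  0.021 ]
```

Emit:
move_arm(deltas=[10,0,2,48,0,-0.6,-0.4,10,0,2,48,0,0,0,10,0,2,48,0,0,0,10,0,2,48,0,0,0,10,0,2,48,0,0,0,10,0,2,48,0,0,0,10,0,2,48,0,0,0,10,0,2,48,0,0,0,10,0,3,48,0,0,0,10,0,1,5,0,0,0])

```text
t: 17.1
tcp_pos: [0.5536, -0.1, 0.1907]
tool_rot: [0.46, 0.535, -0.464, 0.536]
force: [-0.2, 0.8, -0.7]
finger_gap: 0.27
```

Emit:
move_arm(deltas=[10,0,0,0,0,0,0,10,40,0,0,0,0,0,10,40,0,0,0,0,0,10,0,0,0,0,0,0])

```text
t: 17.5
tcp_pos: [0.5469, -0.091, 0.1068]
tool_rot: [0.457, 0.542, -0.464, 0.531]
force: [-1.1, -0.3, -1.0]
finger_gap: 0.267
```

```bash
python3 - <<'E'
from h import *
plan(casep((40,46,21)),Rcase())
E
```

```text
t 17.5 now [546.9 -91.  106.8] gap 22.8 F [-1.1 -0.3 -1. ]
turn [ 0.17 -0.29  1.02]
 shift after turn [85.8  9.1  4.7] to [ 0.5566 -0.0943  0.021 ]
```

Emit:
move_arm(deltas=[10,40,4,2,0,0,0.5,10,25,3,1,0,0,0.4,10,0,0,0,0,0,0,10,0,0,0,0,0,0])

```text
t: 17.9
tcp_pos: [0.5598, -0.0959, 0.0479]
tool_rot: [0.463, 0.534, -0.458, 0.54]
force: [0.5, -0.3, 0.1]
finger_gap: 0.267
```

```bash
python3 - <<'E'
from h import *
plan(casep((40,46,21)),Rcase())
E
```

```text
t 17.9 now [559.8 -95.9  47.9] gap 22.8 F [ 0.5 -0.3  0.1]
turn [ 0.12  0.12 -0.58]
 shift after turn [26.9 -2.9 -2.1] to [ 0.5566 -0.0943  0.021 ]
```

Emit:
move_arm(deltas=[10,15,-1,-1,0,0,-0.4,10,8,0,0,0,0,0,10,4,0,0,0,0,0,10,0,0,0,0,0,0])

```text
t: 18.3
tcp_pos: [0.5583, -0.0959, 0.0192]
tool_rot: [0.461, 0.536, -0.461, 0.537]
force: [0.2, -0.1, 0.1]
finger_gap: 0.268
```

Emit:
move_arm(deltas=[36,0,0,0,0,0,0,36,0,0,0,0,0,0,36,0,0,0,0,0,0,36,-20,0,0,0,0,0,36,-40,0,0,0,0,0,46,-50,0,0,0,0,0,46,-50,0,0,0,0,0,46,-20,0,0,0,0,0,46,0,0,0,0,0,0])

```text
t: 19.2
tcp_pos: [0.5605, -0.0967, 0.2041]
tool_rot: [0.462, 0.532, -0.459, 0.541]
force: [-0.1, -0.8, -0.3]
finger_gap: 0.543
```

```bash
python3 - <<'E'
from h import *
from station import viewer
s=viewer.snapshot("top"); blocks(s)
s=viewer.snapshot("wrist"); cv2.imwrite("pics/w5.png",s["image"][:,:,::-1])
top=(-41.7,1.6,67)
plan(pick(top),Rbin(),[pick(top,130)])
E
```

```text
(-36, 0) 223 [-41.4   1.6] [24.5 39.8] 89.2 d 35.2 hsv [ 12. 162.  58.]
t 19.3 now [557.8 -95.7 199.9] gap 45.9 F [-0.6 -0.1 -0.1]
turn [-3.92  0.54 11.84]
 shift after turn [  16.7  -66.5 -371.8] to [0.4166 0.2537 0.1697]
 shift after turn [130.  -0.  -0.] to [0.443  0.2596 0.0425]
```

View pics/w5.png

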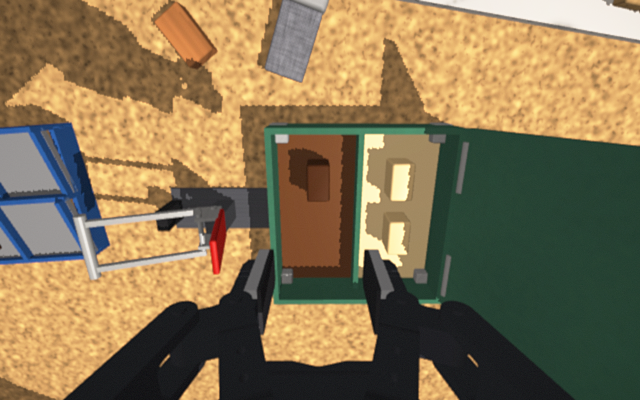

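The first walnut is in the dark bay at (318,180), and both maples are still in place. The last walnut is next.

Emit:
move_arm(deltas=[46,0,0,0,-2,0.3,5.9,46,0,0,0,-2,0.3,5.9,46,2,-8,-46,0,0,0,46,2,-8,-46,0,0,0,46,2,-8,-46,0,0,0,46,2,-8,-46,0,0,0,46,2,-8,-46,0,0,0,46,2,-8,-46,0,0,0,46,2,-8,-46,0,0,0,46,2,-8,-46,0,0,0])

```text
t: 20.3
tcp_pos: [0.417, 0.2512, 0.1691]
tool_rot: [0.496, 0.504, -0.383, 0.594]
force: [1.0, 0.5, 0.1]
finger_gap: 0.538
```

Emit:
move_arm(deltas=[46,30,-2,-4,0,0,0,46,30,0,0,0,0,0,46,10,0,0,0,0,0,46,0,0,0,0,0,0,46,0,0,0,0,0,0])

```text
t: 20.8
tcp_pos: [0.4305, 0.2564, 0.102]
tool_rot: [0.497, 0.504, -0.382, 0.595]
force: [-0.0, -0.5, -0.5]
finger_gap: 0.54
```

```bash
python3 - <<'E'
from h import *
top=(-41.5,1.6,67)
plan(pick(top),Rbin())
E
```

```text
t 20.8 now [430.5 256.4 102. ] gap 46.1 F [-0.  -0.5 -0.5]
turn [ 0.02 -0.06  0.14]
 shift after turn [60.9  0.5 -0.4] to [0.4432 0.2596 0.0425]
```

Emit:
move_arm(deltas=[46,30,0,0,0,0,0,46,22,0,0,0,0,0,46,7,0,0,0,0,0,10,0,0,0,0,0,0,10,0,0,0,0,0,0,10,0,0,0,0,0,0,10,0,0,0,0,0,0,10,0,0,0,0,0,0])

```text
t: 21.6
tcp_pos: [0.443, 0.2598, 0.0455]
tool_rot: [0.498, 0.503, -0.381, 0.595]
force: [-1.8, -1.6, 6.1]
finger_gap: 0.267
```

Emit:
move_arm(deltas=[10,-40,0,0,0,0,0,10,-50,0,0,0,0,0,10,-50,0,0,0,0,0,10,-12,0,0,2,0,-6,10,0,0,0,2,0,-6,10,0,0,0,0,0,0,10,0,0,0,0,0,0])

```text
t: 22.3
tcp_pos: [0.4114, 0.2523, 0.1928]
tool_rot: [0.462, 0.539, -0.459, 0.534]
force: [0.0, -1.1, -0.8]
finger_gap: 0.264
```

```bash
python3 - <<'E'
from h import *
plan(casep((-25,46,21)),Rcase(),[casep((-25,46,190))])
E
```

```text
t 22.3 now [411.4 252.3 192.8] gap 22.5 F [ 0.  -1.1 -0.8]
turn [ 0.12 -0.47  0.04]
 shift after turn [  2.8  26.6 364.5] to [ 0.4924 -0.1041  0.19  ]
 shift after turn [169.   0.   0.] to [ 0.4924 -0.1041  0.021 ]
```

Emit:
move_arm(deltas=[10,0,4,46,0,-0.4,0,10,0,4,46,0,0,0,10,0,4,46,0,0,0,10,0,3,46,0,0,0,10,0,3,46,0,0,0,10,0,3,46,0,0,0,10,0,3,46,0,0,0,10,0,3,42,0,0,0,10,0,0,0,0,0,0,10,0,0,0,0,0,0])

```text
t: 23.3
tcp_pos: [0.492, -0.103, 0.1911]
tool_rot: [0.461, 0.538, -0.461, 0.534]
force: [0.5, -0.1, 0.7]
finger_gap: 0.27
```

Emit:
move_arm(deltas=[10,40,0,0,0,0,0,10,40,0,0,0,0,0,10,40,0,0,0,0,0,10,10,0,0,0,0,0,10,0,0,0,0,0,0,10,0,0,0,0,0,0])

```text
t: 23.9
tcp_pos: [0.4941, -0.1023, 0.0634]
tool_rot: [0.46, 0.537, -0.46, 0.537]
force: [-0.6, -0.4, -0.4]
finger_gap: 0.268
```

```bash
python3 - <<'E'
from h import *
plan(casep((-25,46,21)),Rcase())
E
```

```text
t 23.9 now [ 494.1 -102.3   63.4] gap 22.9 F [-0.6 -0.4 -0.4]
turn [ 0.18 -0.05 -0.01]
 shift after turn [42.4 -1.9  1.5] to [ 0.4924 -0.1041  0.021 ]
```

Emit:
move_arm(deltas=[10,25,-1,1,0,0,0,10,12,0,0,0,0,0,10,5,0,0,0,0,0,10,0,0,0,0,0,0])

```text
t: 24.3
tcp_pos: [0.493, -0.104, 0.0207]
tool_rot: [0.461, 0.537, -0.46, 0.536]
force: [-0.3, 0.9, 0.1]
finger_gap: 0.262
```

Emit:
move_arm(deltas=[36,0,0,0,0,0,0,36,0,0,0,0,0,0,36,0,0,0,0,0,0,36,-20,0,0,0,0,0,36,-40,0,0,0,0,0,46,-50,0,0,0,0,0,46,-50,0,0,0,0,0,46,-50,0,0,0,0,0,46,0,0,0,0,0,0])

```text
t: 25.2
tcp_pos: [0.4973, -0.106, 0.2375]
tool_rot: [0.462, 0.532, -0.459, 0.542]
force: [0.6, 0.1, 0.5]
finger_gap: 0.539
```

```bash
python3 - <<'E'
from h import *
from station import viewer
s=viewer.snapshot("top"); blocks(s); np.savez("top1.npz",**s); cv2.imwrite("pics/t6.png",big(s)[280:620,260:1060])
s=viewer.snapshot("wrist"); cv2.imwrite("pics/w6.png",s["image"][:,:,::-1]); np.savez("wrist1.npz",**s)
s=viewer.snapshot("side"); np.savez("side1.npz",**s); cv2.imwrite("pics/s6.png",big(s,4)[360:960,1200:2000])
E
```

```text
(no output)
```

View pics/w6.png

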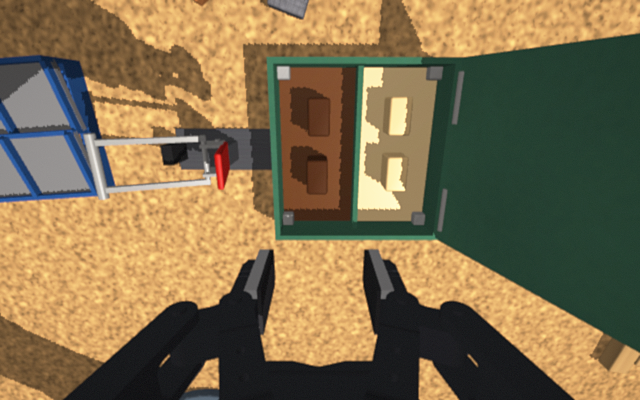

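View pics/s6.png

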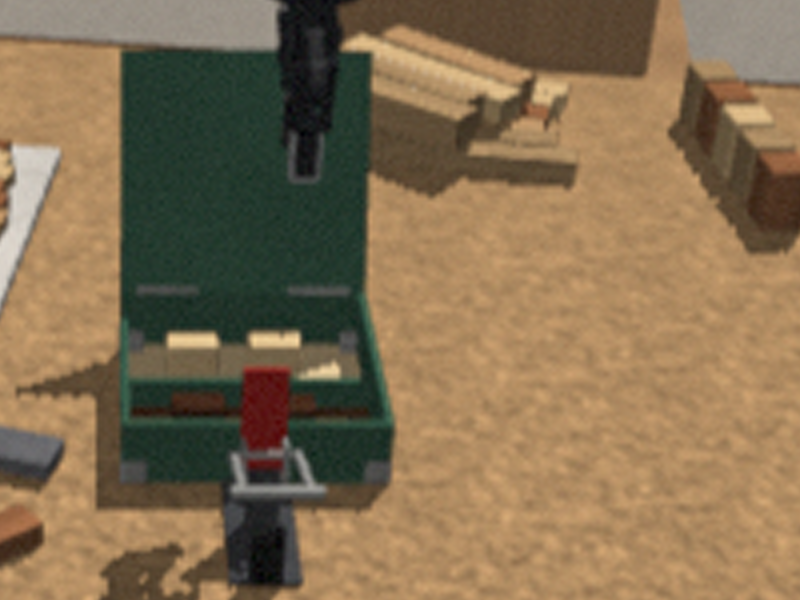

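View pics/t6.png

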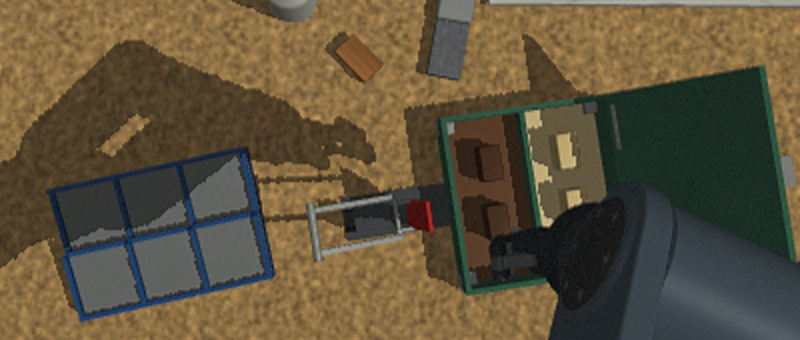

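All four blocks are in their bays: walnuts at (318,117) and (317,175), maples at (397,115) and (395,173). The bin is empty. Now the lid.

```bash
python3 - <<'E'
from h import *
s=dict(np.load("side1.npz")); P=cloud(s); K=incase(P); hsv=cv2.cvtColor(s["image"],cv2.COLOR_RGB2HSV)
g=(hsv[...,0]>60)&(hsv[...,0]<95)&(hsv[...,1]>70)&(K[...,2]>90)&(K[...,1]<-80)&(K[...,1]>-200)&(abs(K[...,0])<100)
q=K[g]; f=np.polyfit(q[:,2]-52,q[:,1]+95,1); print("lid",len(q),f,"angle",np.pi/2+np.arctan(-f[0]),q[:,2].max())
plan(casep((-50,-215,195)),Rcase(),[casep((-40,40,315)),casep((-50,-215,315))])
E
```

```text
lid 2441 [-0.42500553  0.83425346] angle 1.972671653963645 227.0753084665601
t 25.35 now [ 492.4 -104.   230.4] gap 46.0 F [ 0.1  0.9 -0.1]
turn [ 0.1  -0.09  0.06]
 shift after turn [-84.6 -15.1   6.1] to [ 0.4785 -0.1123  0.315 ]
 shift after turn [  0. -10. 255.] to [ 0.5068 -0.3659  0.315 ]
 shift after turn [120.   0.   0.] to [ 0.5068 -0.3659  0.195 ]
```

Emit:
move_arm(deltas=[0,-45,-7,3,0,0,0,0,-40,-8,3,0,0,0,0,0,-2,45,0,0,0,0,0,-2,45,0,0,0,0,0,-2,45,0,0,0,0,0,-2,45,0,0,0,0,0,-2,45,0,0,0,0,0,0,38,0,0,0,0,0,0,0,0,0,0])

```text
t: 26.25
tcp_pos: [0.5085, -0.3789, 0.3111]
tool_rot: [0.461, 0.537, -0.462, 0.534]
force: [0.5, 1.1, -0.1]
finger_gap: 0.0
```

Emit:
move_arm(deltas=[0,40,0,0,0,0,0,0,40,0,0,0,0,0,0,40,0,0,0,0,0,0,0,0,0,0,0,0,0,0,0,0,0,0,0])

```text
t: 26.75
tcp_pos: [0.5086, -0.3728, 0.1935]
tool_rot: [0.461, 0.539, -0.46, 0.535]
force: [-0.1, -0.9, 1.2]
finger_gap: -0.001
```

```bash
python3 - <<'E'
from h import *
plan(casep((-50,-118,200)),Rcase())
from station import manip,viewer
print(incase(manip.sense()["tcp_pos"]))
s=viewer.snapshot("side"); cv2.imwrite("pics/s7.png",big(s,4)[200:800,1100:1900])
E
```

```text
t 26.75 now [ 508.6 -372.8  193.5] gap -0.1 F [-0.1 -0.9  1.2]
turn [ 0.12 -0.29  0.19]
 shift after turn [  -6.5   -0.7 -104.1] to [ 0.4923 -0.27    0.2   ]
[ -49.3181351  -222.12140999  193.53872893]
```

View pics/s7.png

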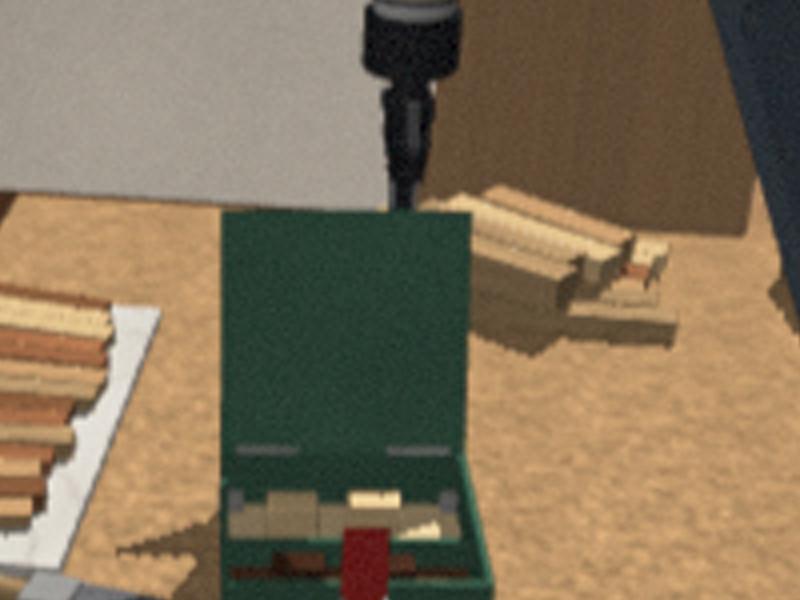

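The closed fingers are behind the lid at (405,200), clear of the keeper. I push now.

Emit:
move_arm(deltas=[0,0,0,-17,0,0,0,0,0,0,-17,0,0,0,0,0,0,-17,0,0,0,0,0,0,-17,0,0,0,0,-3,0,-17,0,0,0,0,-3,0,-19,0,0,0,0,0,0,-13,0,0,0,0,0,0,-13,0,0,0,0,0,0,-13,0,0,0])

```text
t: 27.7
tcp_pos: [0.4873, -0.2314, 0.2014]
tool_rot: [0.461, 0.537, -0.46, 0.536]
force: [0.8, -1.1, -1.2]
finger_gap: -0.001
```

```bash
cat >> h.py <<'E'
def look(tag,name="side",crop=(200,800,1100,1900),k=4):
    from station import viewer
    s=viewer.snapshot(name); a,b,c,d=crop; cv2.imwrite(f"pics/{tag}.png",big(s,k)[a:b,c:d]); return s
def where():
    from station import manip
    st=manip.sense(); print("t",st["t"],"case xyz",incase(st["tcp_pos"]).round(1),"F",st["force"].round(1),"gap",round(st["finger_gap"]*85.4,1))
E
python3 - <<'E'
from h import *
where(); look("s8")
E
```

```text
t 27.7 case xyz [-49.1 -79.2 201.4] F [ 0.8 -1.1 -1.2] gap -0.1
```

View pics/s8.png

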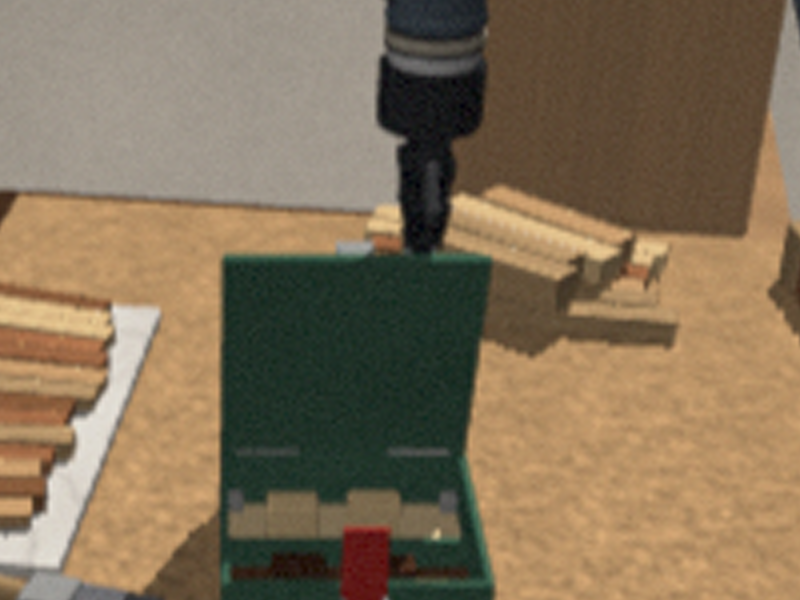

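Emit:
move_arm(deltas=[0,7,0,-18,0,0,0,0,8,0,-18,0,0,0,0,11,0,-16,0,0,0,0,11,0,-16,0,0,0,0,15,0,-13,0,0,0,0,15,0,-13,0,0,0,0,17,0,-8,0,0,0,0,17,0,-8,0,0,0,0,0,0,0,0,0,0])

```text
t: 28.65
tcp_pos: [0.4676, -0.1213, 0.0982]
tool_rot: [0.46, 0.54, -0.461, 0.533]
force: [-0.4, 1.4, 1.0]
finger_gap: -0.003
```

```bash
python3 - <<'E'
from h import *
where(); look("s9")
E
```

```text
t 28.65 case xyz [-52.1  32.7  98.2] F [-0.4  1.4  1. ] gap -0.2
```

View pics/s9.png

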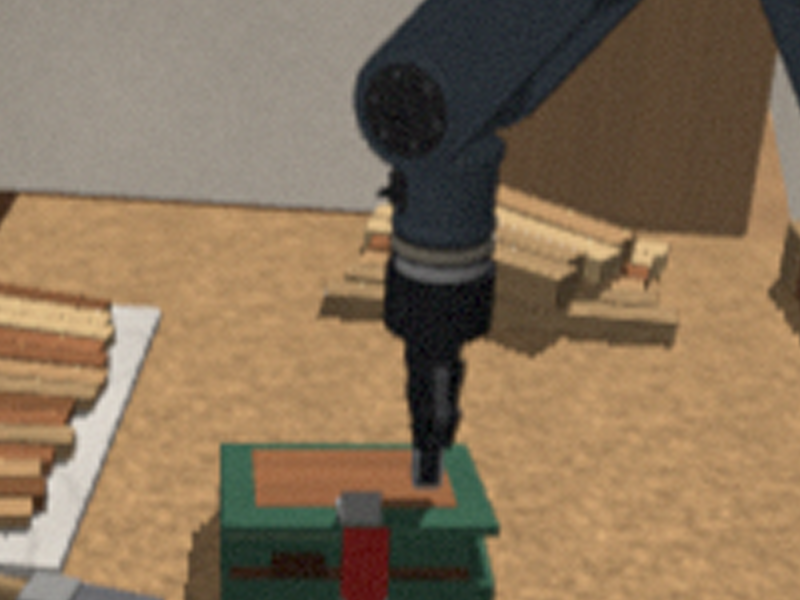

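The lid is following and is nearly down. I push the last part.

Emit:
move_arm(deltas=[0,12,0,-3,0,0,0,0,12,0,-2,0,0,0,0,10,0,0,0,0,0,0,4,0,0,0,0,0,0,2,0,0,0,0,0,0,0,0,0,0,0,0])

```text
t: 29.3
tcp_pos: [0.47, -0.119, 0.0605]
tool_rot: [0.461, 0.537, -0.46, 0.536]
force: [0.1, 0.7, 0.1]
finger_gap: -0.0
```

```bash
python3 - <<'E'
from h import *
where()
E
```

```text
t 29.3 case xyz [-49.4  34.6  60.5] F [0.1 0.7 0.1] gap -0.0
```

Emit:
move_arm(deltas=[0,2,0,0,0,0,0,0,2,0,0,0,0,0,0,1,0,0,0,0,0])

```text
t: 29.6
tcp_pos: [0.4703, -0.1191, 0.0595]
tool_rot: [0.461, 0.536, -0.46, 0.537]
force: [-7.2, 2.9, 45.4]
finger_gap: 0.002
```

```bash
python3 - <<'E'
from h import *
where()
s=look("s10"); K=incase(cloud(s))
for x in(-80,-20,40,80):
  for y in(-60,0,60):
    m=(abs(K[...,0]-x)<6)&(abs(K[...,1]-y)<6)&(K[...,2]<95); print(x,y,m.sum(),np.median(K[m][:,2]).round(1) if m.any() else None)
E
```

```text
t 29.6 case xyz [-49.1  34.5  59.5] F [-7.2  2.9 45.4] gap 0.2
-80 -60 0 None
-80 0 8 59.6
-80 60 8 59.2
-20 -60 8 61.0
-20 0 10 61.2
-20 60 0 None
40 -60 9 60.7
40 0 6 60.8
40 60 13 59.8
80 -60 7 60.1
80 0 7 60.4
80 60 10 60.5
```

The lid is closed: its top lies at z of 60 mm. I touched it with 45 N, so I back off now and measure the loop.

Emit:
move_arm(deltas=[0,-10,0,0,0,0,0,0,-40,0,0,0,0,0,0,-50,0,0,0,0,0,0,-50,0,0,0,0,0,0,-50,0,0,0,0,0,0,0,0,0,0,0,0])

```text
t: 30.25
tcp_pos: [0.4742, -0.121, 0.2626]
tool_rot: [0.462, 0.532, -0.459, 0.542]
force: [1.0, 0.2, 0.4]
finger_gap: -0.001
```

```bash
python3 - <<'E'
from h import *
where()
s=look("s11",crop=(500,1100,1100,1900)); np.savez("side2.npz",**s)
t=look("t11","top",(280,620,260,1060),2); np.savez("top2.npz",**t)
w=look("w11","wrist",(0,400,0,640),1); np.savez("wrist2.npz",**w)
E
```

```text
t 30.25 case xyz [-45.5  32.  262.6] F [1.  0.2 0.4] gap -0.1
```

View pics/s11.png

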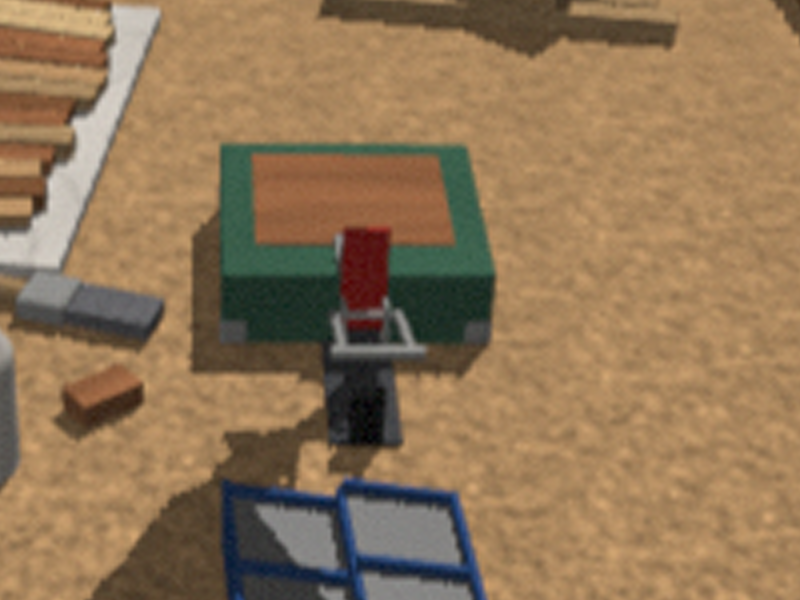

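View pics/t11.png

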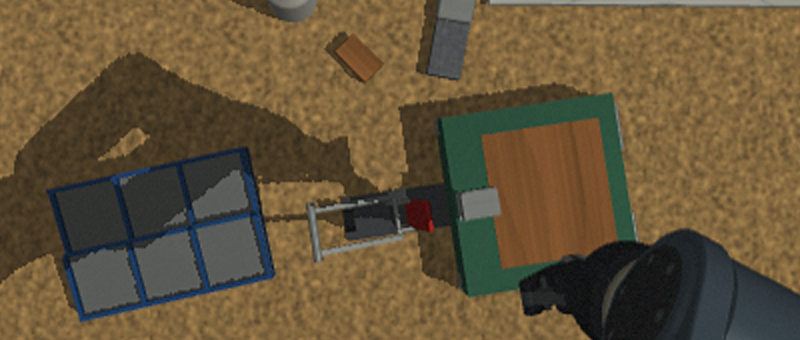

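View pics/w11.png

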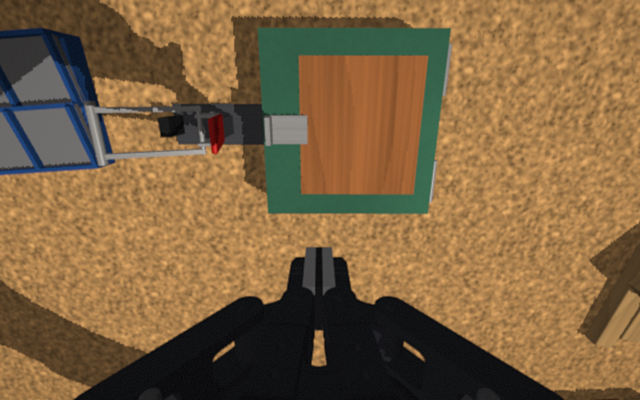

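The top view shows the lid closed, the keeper at (480,204), the red lever at (420,215) and the loop's crossbar at (315,232) of the crop. Next I measure the bar.

```bash
python3 - <<'E'
from h import *
for n in("top2","side2","wrist2"):
    s=dict(np.load(n+".npz")); K=incase(cloud(s)); hsv=cv2.cvtColor(s["image"],cv2.COLOR_RGB2HSV)
    g=(K[...,2]>85)&(K[...,2]<150)&(abs(K[...,0])<50)&(K[...,1]>150)&(K[...,1]<270)&(hsv[...,1]<90)
    q=K[g]; ym=np.percentile(q[:,1],98); b=q[q[:,1]>ym-7]
    print(n,len(q),"bar mean",b.mean(0).round(1),"min",b.min(0).round(1),"max",b.max(0).round(1))
    r=(hsv[...,1]>150)&((hsv[...,0]<6)|(hsv[...,0]>174))&(abs(K[...,0])<40)&(K[...,1]>90)&(K[...,1]<180)&(K[...,2]>50)
    q=K[r]; 
    if len(q)>5: i=q[:,2].argmax(); print(" lever top",q[i].round(1),"x mean",q[:,0].mean().round(1),"slope",np.polyfit(q[:,2],q[:,1],1).round(3),len(q))
    kp=(abs(K[...,0])<40)&(abs(K[...,1]-87)<8)&(K[...,2]>72)&(K[...,2]<95)&(hsv[...,1]<90); q=K[kp]; print(" tongue",len(q),q.mean(0).round(1) if len(q) else "",q.max(0) if len(q) else "")
E
```

```text
top2 251 bar mean [ -0.7 246.5 105.8] min [-29.4 242.9 100.7] max [ 28.7 250.4 109.6]
 lever top [  2.  131.3 125.4] x mean 0.1 slope [ -0.237 159.   ] 177
 tongue 38 [ 0.3 86.4 82.1] [13.43184609 88.55057828 85.76512273]
side2 104 bar mean [ -4.5 251.8 103.6] min [-31.9 248.8  97.4] max [ 26.7 256.8 108. ]
 lever top [-14.3 134.4 123.6] x mean -1.6 slope [ -0.2   157.549] 226
 tongue 3 [11.2 91.9 80.1] [11.27096372 92.20998128 83.23763068]
wrist2 1414 bar mean [ -1.1 245.3 104.7] min [-32.1 242.5  98.9] max [ 27.6 250.6 108.2]
 lever top [-10.2 129.  123.9] x mean -0.0 slope [ -0.166 148.668] 471
 tongue 189 [-1.6 86.2 80.9] [11.91027956 89.37460317 84.94287555]
```

```bash
python3 - <<'E'
from h import *
from station import manip
print(manip.sense()["q"])
for a in (90,-90):
    R=RC@Ro.from_euler('z',np.radians(a)).as_matrix()@DOWN
    print(a); plan(casep((-.5,246,81)),R,[casep((-.5,246,190))])
E
```

```text
[-4.79346035e-01  3.06818230e-01  1.74590677e+00  6.81566046e-04
  1.09048755e+00  9.38766299e-01]
90
t 30.4 now [ 469.5 -118.7  255.4] gap 0.1 F [ 0.3 -0.8 -0.1]
turn [-8.99e+01 -1.10e-01 -2.00e-02]
 shift after turn [ 65.4 211.   49.3] to [0.4866 0.0973 0.19  ]
 shift after turn [109.   0.   0.] to [0.4866 0.0973 0.081 ]
-90
t 30.4 now [ 469.5 -118.7  255.4] gap 0.1 F [ 0.3 -0.8 -0.1]
turn [ 9.01e+01 -2.00e-02  1.10e-01]
 shift after turn [  65.4 -211.   -49.3] to [0.4866 0.0973 0.19  ]
 shift after turn [109.   0.   0.] to [0.4866 0.0973 0.081 ]
```

Emit:
move_arm(deltas=[74,0,0,0,-8.5,0,0,74,0,0,0,-8.5,0,0,74,0,0,0,-8.5,0,0,74,0,0,0,-8.5,0,0,74,0,0,0,-8.5,0,0,74,0,0,0,-8.5,0,0,74,0,0,0,-8.5,0,0,74,0,0,0,-8.5,0,0,74,0,0,0,-8.5,0,0,74,0,0,0,-8.5,0,0], force=25)

```text
t: 31.4
tcp_pos: [0.4686, -0.1183, 0.253]
tool_rot: [-0.024, 0.709, 0.027, 0.705]
force: [-0.2, -0.0, 0.2]
finger_gap: 0.865
```

Emit:
move_arm(deltas=[74,0,0,0,-4.9,0,0,74,12,40,9,0,0,0,74,12,40,10,0,0,0,74,12,40,10,0,0,0,74,12,40,10,0,0,0,74,12,40,10,0,0,0,74,5,11,0,0,0,0,74,0,0,0,0,0,0,74,0,0,0,0,0,0])

```text
t: 32.3
tcp_pos: [0.486, 0.0964, 0.1897]
tool_rot: [-0.053, 0.706, 0.054, 0.704]
force: [0.0, -0.0, 0.2]
finger_gap: 0.87
```

```bash
python3 - <<'E'
from h import *
plan(casep((-.5,246,81)),Rcasex())
w=look("w12","wrist",(0,400,0,640),1)
K=incase(cloud(w)); hsv=cv2.cvtColor(w["image"],cv2.COLOR_RGB2HSV)
g=(K[...,2]>85)&(K[...,2]<130)&(abs(K[...,0])<38)&(K[...,1]>190)&(K[...,1]<265)&(hsv[...,1]<90)
q=K[g]; ym=np.percentile(q[:,1],95); b=q[q[:,1]>ym-7]; print(len(q),b.mean(0),b.min(0),b.max(0))
E
```

```text
t 32.3 now [486.   96.4 189.7] gap 74.3 F [ 0.  -0.   0.2]
turn [ 0.02 -0.2  -0.07]
 shift after turn [108.7   0.8   0.7] to [0.4866 0.0973 0.081 ]
1426 [ -1.74555811 248.44721334 105.0757516 ] [-31.80343094 244.16032703 100.57574088] [ 28.36591427 251.85592298 107.82239772]
```

View pics/w12.png

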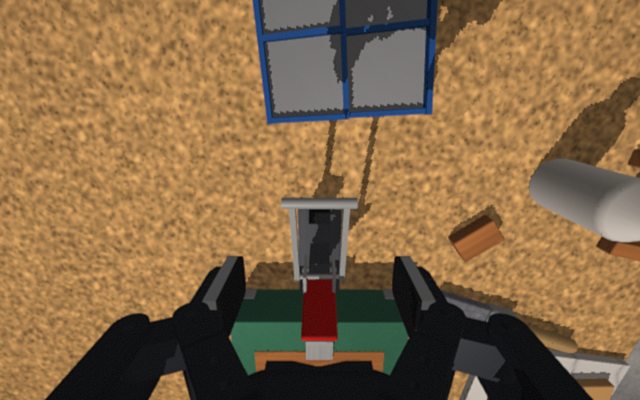

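The bar is at (318,203) in the wrist view, about 248 mm out along case y. I descend over it.

Emit:
move_arm(deltas=[74,40,2,0,0,0,0,74,40,0,0,0,0,0,74,20,0,0,0,0,0,74,7,0,0,0,0,0,74,0,0,0,0,0,0,74,0,0,0,0,0,0])

```text
t: 32.95
tcp_pos: [0.4874, 0.0984, 0.0846]
tool_rot: [-0.052, 0.705, 0.053, 0.706]
force: [0.2, -0.1, 1.0]
finger_gap: 0.868
```

```bash
python3 - <<'E'
from h import *
where()
look("w13","wrist",(0,400,0,640),1)
look("s13",crop=(500,1100,1100,1900))
E
```

```text
t 32.95 case xyz [  0.5 247.   84.6] F [ 0.2 -0.1  1. ] gap 74.1
```

View pics/w13.png

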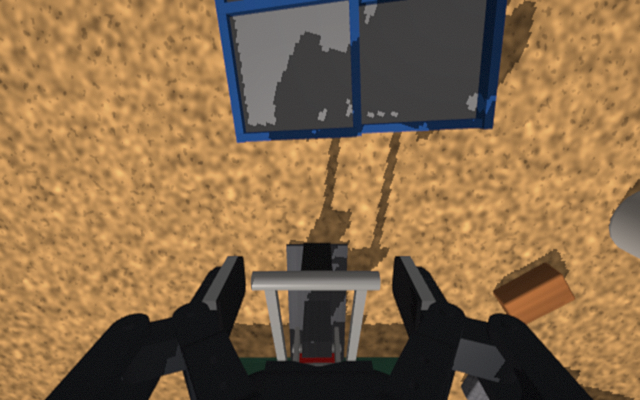

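View pics/s13.png

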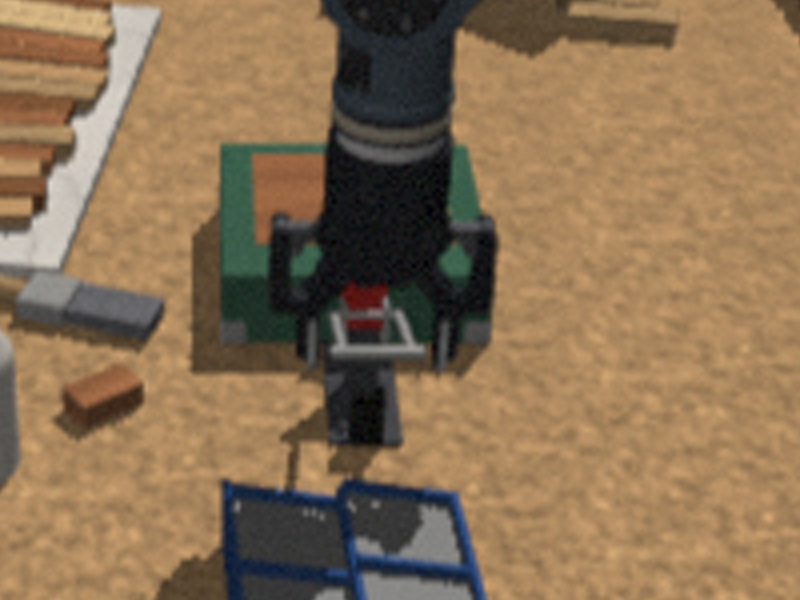

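The bar at (315,280) lies between the pads. I centre it and pinch.

Emit:
move_arm(deltas=[74,3,0,-1.5,0,0,0,55,0,0,0,0,0,0,55,0,0,0,0,0,0,55,0,0,0,0,0,0,55,0,0,0,0,0,0])

```text
t: 33.55
tcp_pos: [0.4855, 0.0994, 0.081]
tool_rot: [-0.053, 0.705, 0.054, 0.705]
force: [1.7, 4.0, 2.9]
finger_gap: 0.69
```

```bash
python3 - <<'E'
from h import *
where()
w=look("w14","wrist",(0,400,0,640),1)
look("s14",crop=(500,1100,1100,1900))
E
```

```text
t 33.55 case xyz [ -1.2 248.2  81. ] F [1.7 4.  2.9] gap 58.9
```

View pics/w14.png

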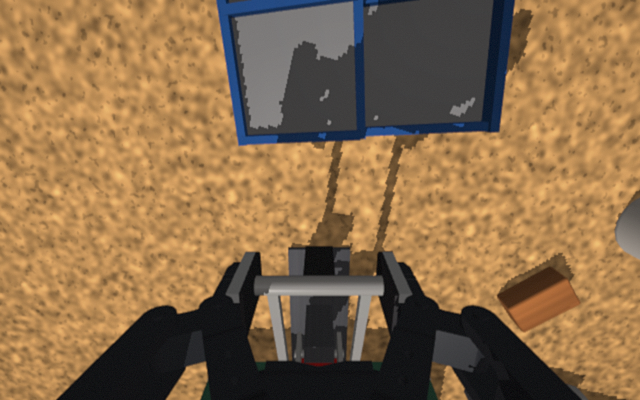

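View pics/s14.png

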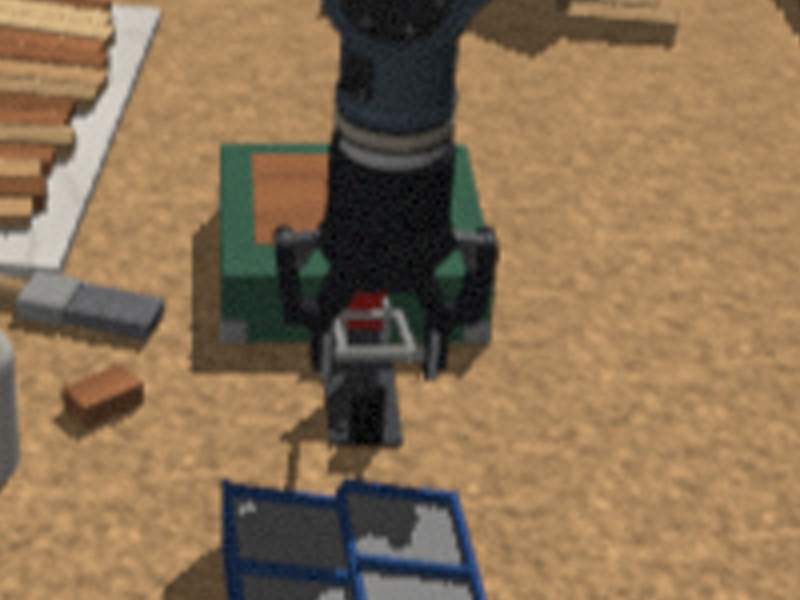

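The pinch is good: both pads are on the bar's ends and the gap is 58.9 mm. I swing it along the arc now.

Emit:
move_arm(deltas=[55,-14,-7,0,0,0,0,55,-13.5,-9,0,0,0,0,55,-11.5,-11.5,0,0,0,0,55,-9.5,-13.5,0,0,0,0,55,0,0,0,0,0,0])

```text
t: 34.15
tcp_pos: [0.492, 0.0567, 0.1307]
tool_rot: [-0.052, 0.705, 0.053, 0.706]
force: [1.2, 4.5, 6.6]
finger_gap: 0.687
```

```bash
python3 - <<'E'
from h import *
where()
w=look("w15","wrist",(0,400,0,640),1)
look("s15",crop=(500,1100,1100,1900))
E
```

```text
t 34.15 case xyz [ -1.3 205.  130.7] F [1.2 4.5 6.6] gap 58.7
```

View pics/s15.png

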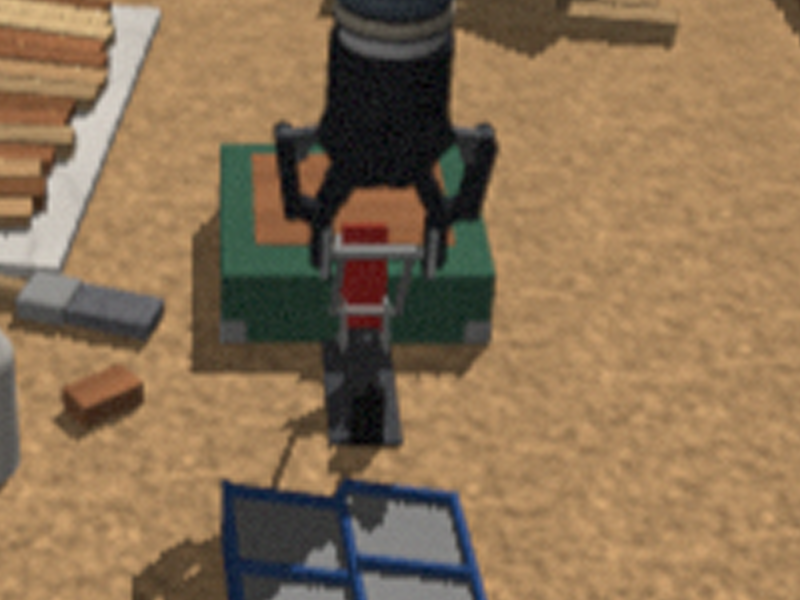

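View pics/w15.png

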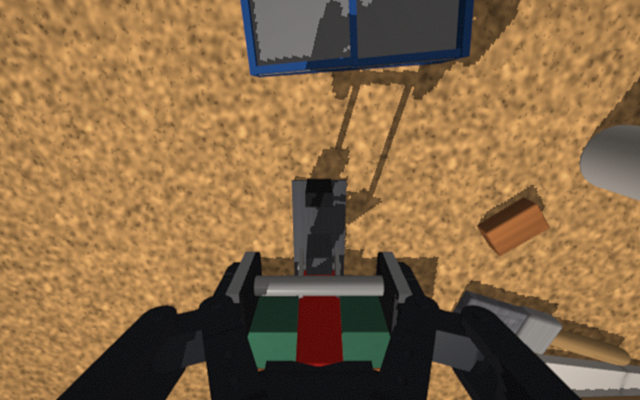

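The loop is swinging up with the grip; the bar is at (380,250) in the side crop. I continue over the top.

Emit:
move_arm(deltas=[55,-7,-15,0,0,0,0,55,-4,-16,0,0,0,0,55,-1.5,-16,0,0,0,0,55,1.5,-16,0,0,0,0,55,4,-16,0,0,0,0,55,7,-15,0,0,0,0,55,9.5,-13,0,0,0,0,55,0,0,0,0,0,0])

```text
t: 35.05
tcp_pos: [0.5083, -0.0511, 0.1192]
tool_rot: [-0.053, 0.705, 0.052, 0.705]
force: [2.9, -1.9, 3.2]
finger_gap: 0.69
```

```bash
python3 - <<'E'
from h import *
where()
w=look("w16","wrist",(0,400,0,640),1)
look("s16",crop=(500,1100,1100,1900))
E
```

```text
t 35.05 case xyz [ -1.3  96.  119.2] F [ 2.9 -1.9  3.2] gap 58.9
```

View pics/s16.png

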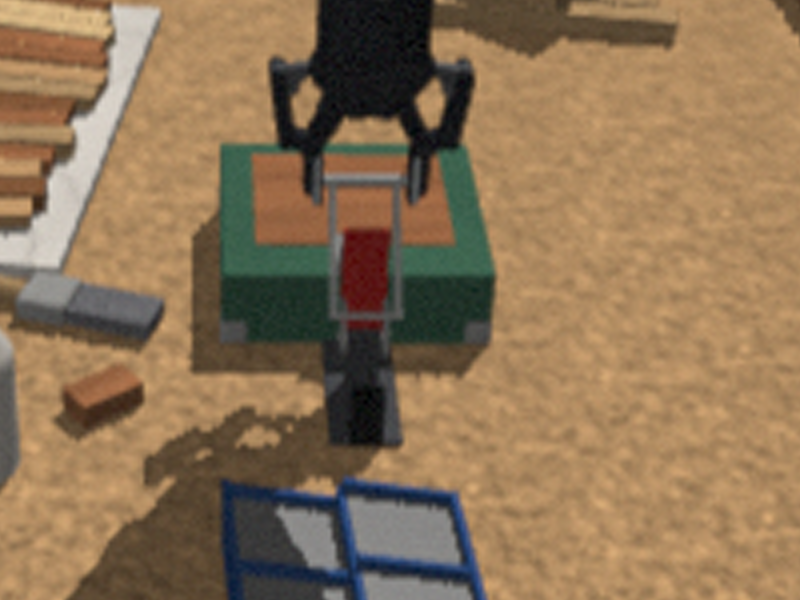

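View pics/w16.png

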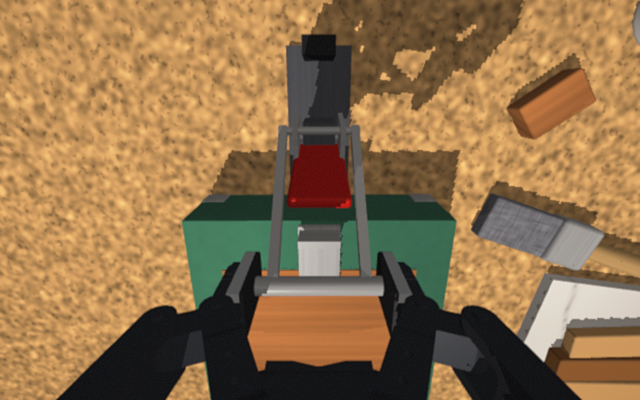

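The bar is past the top and over the lid, at (318,285) in the wrist view. I bring it down behind the tongue.

Emit:
move_arm(deltas=[55,10,-9,0,0,0,0,55,13,-9.5,0,0,0,0,55,12,-6,0,0,0,0,55,9,-3,0,0,0,0,55,0,0,0,0,0,0])

```text
t: 35.65
tcp_pos: [0.5119, -0.0754, 0.0734]
tool_rot: [-0.052, 0.705, 0.053, 0.705]
force: [3.8, -2.3, 0.2]
finger_gap: 0.694
```

```bash
python3 - <<'E'
from h import *
where()
w=look("w17","wrist",(0,400,0,640),1)
look("s17",crop=(500,1100,1100,1900))
E
```

```text
t 35.65 case xyz [-1.4 71.4 73.4] F [ 3.8 -2.3  0.2] gap 59.3
```

View pics/w17.png

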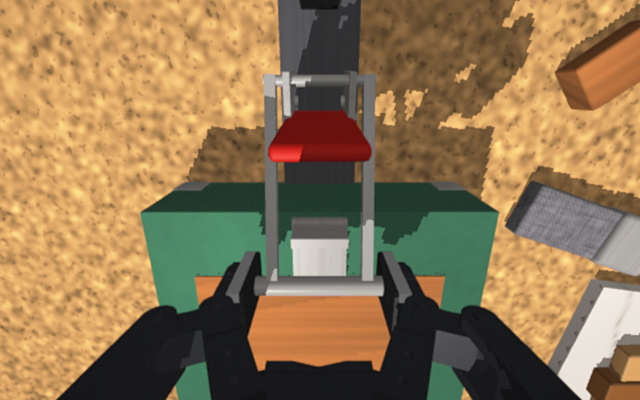

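View pics/s17.png

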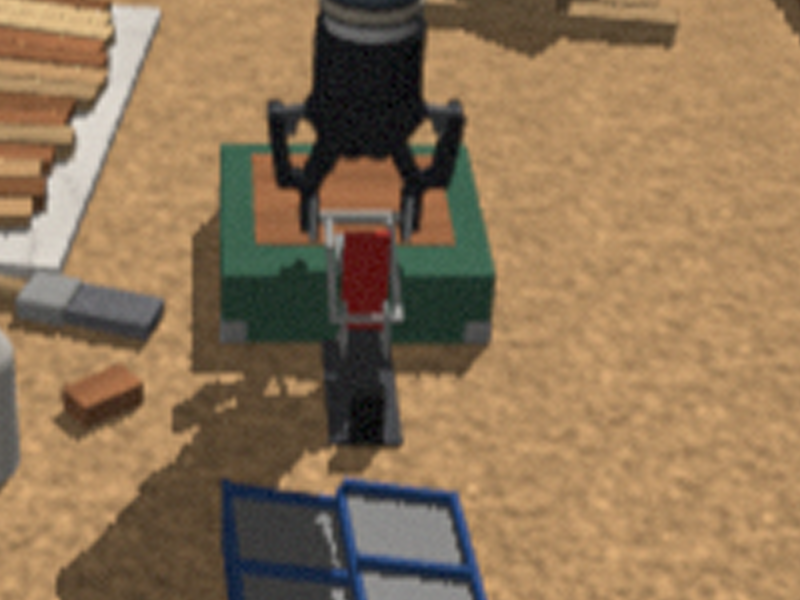

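The bar hangs at (318,287), behind the tongue at (320,222). I release it so it drops.

Emit:
move_arm(deltas=[74,0,0,0,0,0,0,74,0,0,0,0,0,0,74,0,0,0,0,0,0,74,0,0,0,0,0,0,74,0,0,0,0,0,0])

```text
t: 36.25
tcp_pos: [0.5106, -0.0742, 0.0752]
tool_rot: [-0.053, 0.706, 0.054, 0.704]
force: [0.3, 0.4, -0.5]
finger_gap: 0.867
```

```bash
python3 - <<'E'
from h import *
where()
w=look("w18","wrist",(0,400,0,640),1)
K=incase(cloud(w)); hsv=cv2.cvtColor(w["image"],cv2.COLOR_RGB2HSV)
g=(K[...,2]>63)&(K[...,2]<120)&(abs(K[...,0])<31)&(K[...,1]>50)&(K[...,1]<82)&(hsv[...,1]<60)
q=K[g];print(len(q),q.mean(0),q.min(0),q.max(0))
E
```

```text
t 36.25 case xyz [-2.5 72.8 75.2] F [ 0.3  0.4 -0.5] gap 74.0
3145 [-1.53352654 67.29616223 69.20878248] [-30.97971653  50.03712585  63.02590559] [28.30033443 81.99021683 74.83642097]
```

View pics/w18.png

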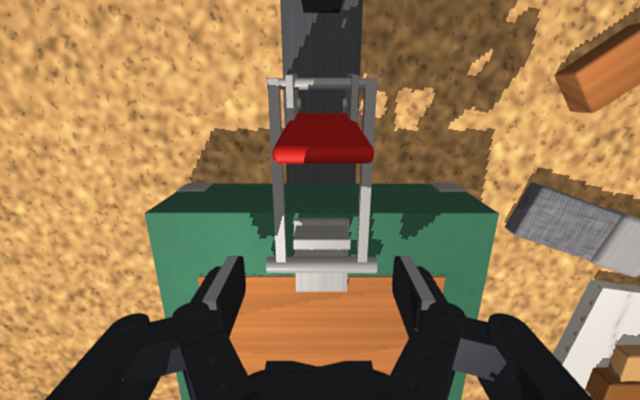

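The bar has dropped onto the keeper plate behind the tongue, at (320,268). Next is the lever: rise, close the fingers and approach the lever's lid-side face.

Emit:
move_arm(deltas=[74,-30,0,0,0,0,0,74,-40,0,0,0,0,0,0,-25,0,2,0,0,0,0,0,15,0,0,0,0,0,0,15,0,0,0,0,0,0,0,0,0,0,0,0,0,0,0,0,0,0])

```text
t: 37.0
tcp_pos: [0.5076, -0.0437, 0.1692]
tool_rot: [-0.053, 0.706, 0.055, 0.704]
force: [0.3, -0.4, 0.9]
finger_gap: 0.011
```

```bash
python3 - <<'E'
from h import *
where()
w=look("w19","wrist",(0,400,0,640),1)
K=incase(cloud(w)); hsv=cv2.cvtColor(w["image"],cv2.COLOR_RGB2HSV)
r=(hsv[...,1]>150)&((hsv[...,0]<6)|(hsv[...,0]>174))&(abs(K[...,0])<40)&(K[...,1]>90)&(K[...,1]<180)&(K[...,2]>50)
q=K[r];print(q.mean(0),q.min(0),q.max(0))
E
```

```text
t 37.0 case xyz [ -0.9 103.4 169.2] F [ 0.3 -0.4  0.9] gap 1.0
[ -1.82660166 142.68752423 101.8535321 ] [-17.45974125 136.05777942  50.08404228] [ 14.01976539 147.56465031 125.44484763]
```

View pics/w19.png

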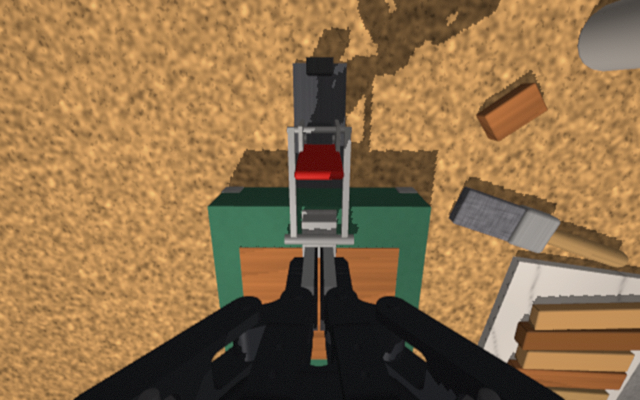

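Emit:
move_arm(deltas=[0,30,0,0,0,0,0,0,30,0,0,0,0,0,0,7,0,0,0,0,0,0,0,0,0,0,0,0,0,-2,14,0,0,0,0,0,-2,14,0,0,0,0,0,-1,16,0,0,0,0,0,3,15,0,0,0,0,0,7,14,0,0,0,0,0,0,0,0,0,0])

```text
invalid input at $.deltas: expected a multiple of 7 numbers
```

```bash
python3 - <<'E'
from h import *
where()
w=look("w20","wrist",(0,400,0,640),1)
s=look("s20",crop=(500,1100,1100,1900))
E
```

```text
t 37.05 case xyz [ -0.6 102.8 169.3] F [-0.3 -0.8 -1.2] gap 0.2
```

View pics/w20.png

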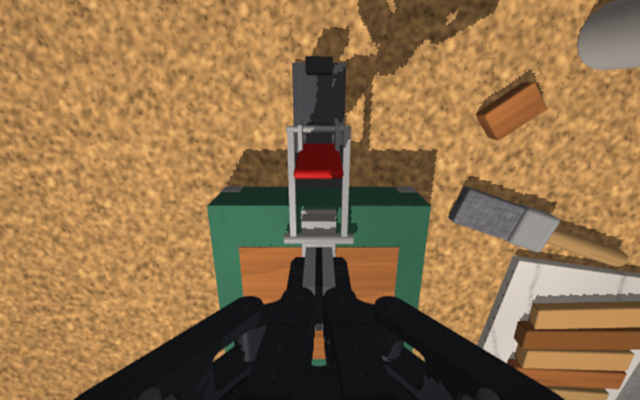

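View pics/s20.png

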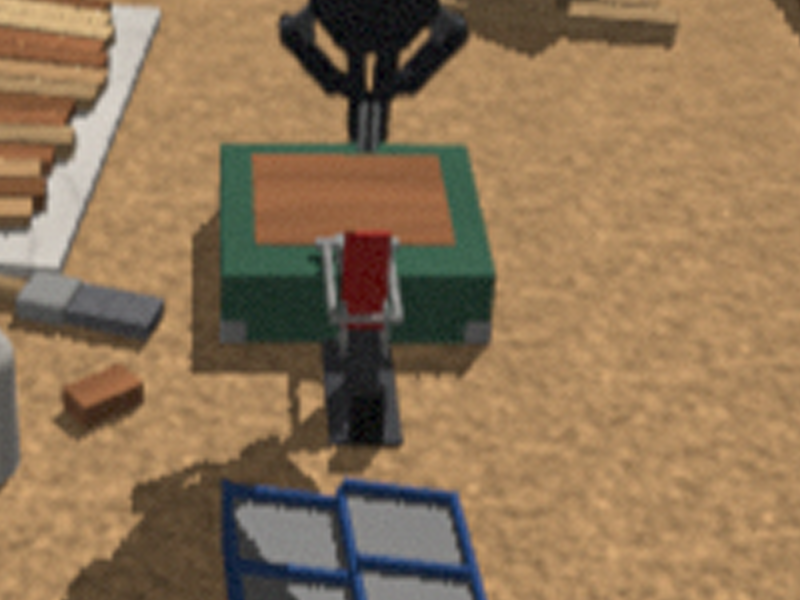

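The call was refused because I miscounted the numbers, so nothing moved. I send it again.

Emit:
move_arm(deltas=[0,30,0,0,0,0,0,0,30,0,0,0,0,0,0,7,0,0,0,0,0,0,0,0,0,0,0,0,0,-2,14,0,0,0,0,0,-2,14,0,0,0,0,0,-1,16,0,0,0,0,0,3,15,0,0,0,0,0,7,14,0,0,0,0,0,0,0,0,0,0,0])

```text
t: 38.15
tcp_pos: [0.4968, 0.0298, 0.0983]
tool_rot: [-0.053, 0.706, 0.055, 0.704]
force: [0.1, 0.4, -0.7]
finger_gap: 0.003
```

```bash
python3 - <<'E'
from h import *
where()
w=look("w21","wrist",(0,400,0,640),1)
s=look("s21",crop=(500,1100,1100,1900))
E
```

```text
t 38.15 case xyz [ -0.5 177.7  98.3] F [ 0.1  0.4 -0.7] gap 0.3
```

View pics/w21.png

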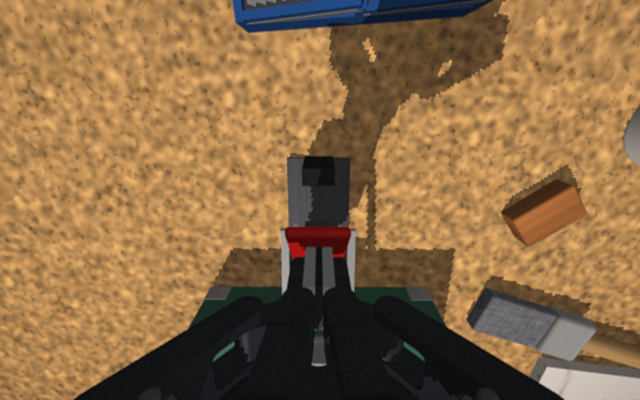

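View pics/s21.png

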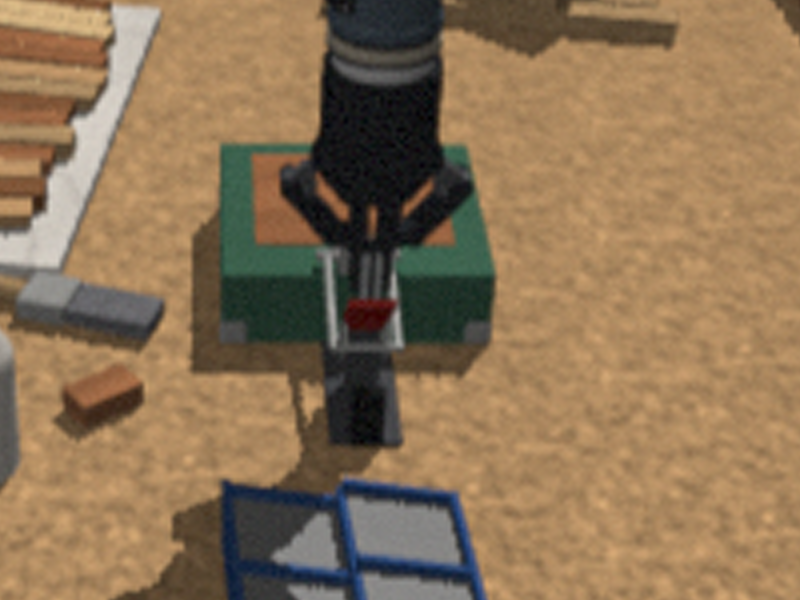

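The lever is at about 50° and following, with the loop's arms still running to the keeper at (325,255). I continue down.

Emit:
move_arm(deltas=[0,7,8,0,0,0,0,0,8,6,0,0,0,0,0,8,4,0,0,0,0,0,7,4,0,0,0,0,0,0,0,0,0,0,0])

```text
t: 38.75
tcp_pos: [0.4932, 0.0498, 0.0672]
tool_rot: [-0.053, 0.707, 0.054, 0.704]
force: [-0.2, 0.1, 0.4]
finger_gap: 0.001
```

```bash
python3 - <<'E'
from h import *
where()
s=look("s22",crop=(500,1100,1100,1900))
w=look("w22","wrist",(0,400,0,640),1)
E
```

```text
t 38.75 case xyz [ -1.1 198.   67.2] F [-0.2  0.1  0.4] gap 0.1
```

View pics/s22.png

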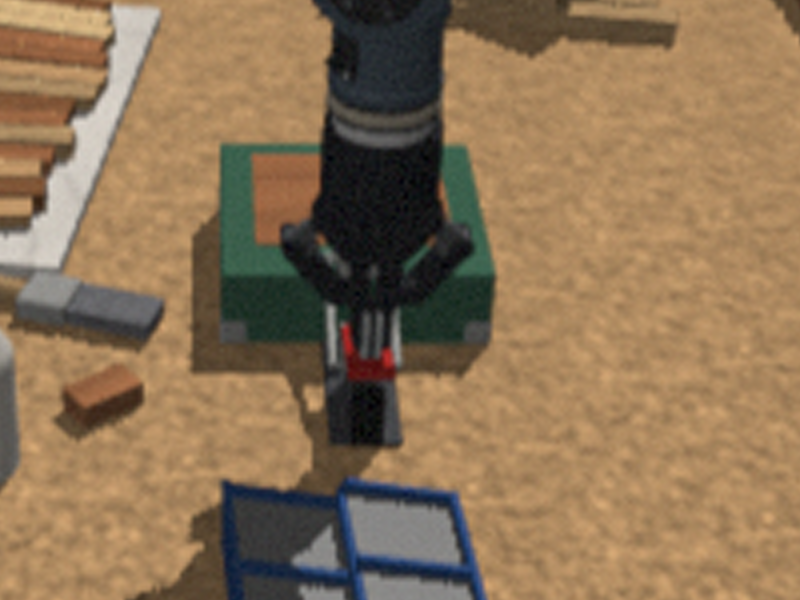

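The force is lower than I expected, so I check whether the bar is still hooked before going flat.

```bash
python3 - <<'E'
from h import *
where()
t=look("t23","top",(780,1180,1250,2050),4)
w=look("w23","wrist",(0,400,0,640),1)
K=incase(cloud(t)); hsv=cv2.cvtColor(t["image"],cv2.COLOR_RGB2HSV)
for lo,hi in((-34,-16),(16,34)):
  for y in range(56,150,6):
    m=(K[...,0]>lo)&(K[...,0]<hi)&(abs(K[...,1]-y)<3)&(K[...,2]<110)&(K[...,2]>63)
    print((lo,y),m.sum(),K[m][:,2].max().round(1) if m.any() else None,end="; ")
E
```

```text
t 38.85 case xyz [ -0.9 197.6  67.8] F [-0.4 -0.  -0.1] gap -0.1
(-34, 56) 4 65.3; (-34, 62) 2 64.6; (-34, 68) 5 64.0; (-34, 74) 1 63.9; (-34, 80) 7 74.1; (-34, 86) 14 76.3; (-34, 92) 0 None; (-34, 98) 0 None; (-34, 104) 0 None; (-34, 110) 0 None; (-34, 116) 0 None; (-34, 122) 0 None; (-34, 128) 0 None; (-34, 134) 0 None; (-34, 140) 0 None; (-34, 146) 0 None; (16, 56) 3 64.9; (16, 62) 1 63.4; (16, 68) 1 63.5; (16, 74) 2 64.9; (16, 80) 9 73.9; (16, 86) 22 76.4; (16, 92) 8 72.1; (16, 98) 7 71.5; (16, 104) 7 67.6; (16, 110) 6 65.9; (16, 116) 0 None; (16, 122) 0 None; (16, 128) 0 None; (16, 134) 0 None; (16, 140) 0 None; (16, 146) 0 None;
```

View pics/t23.png

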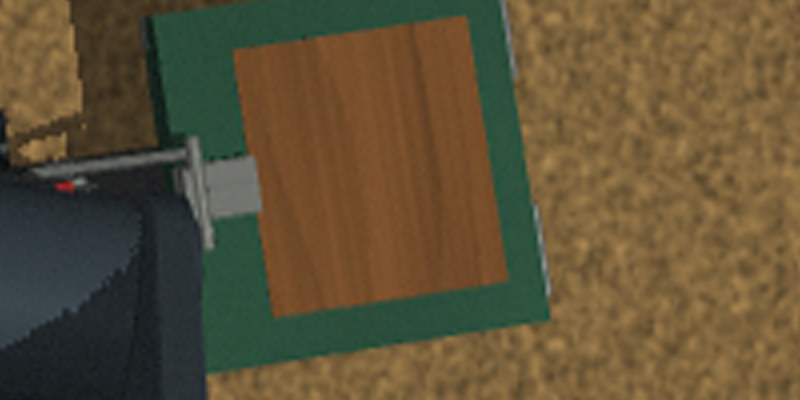

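View pics/w23.png

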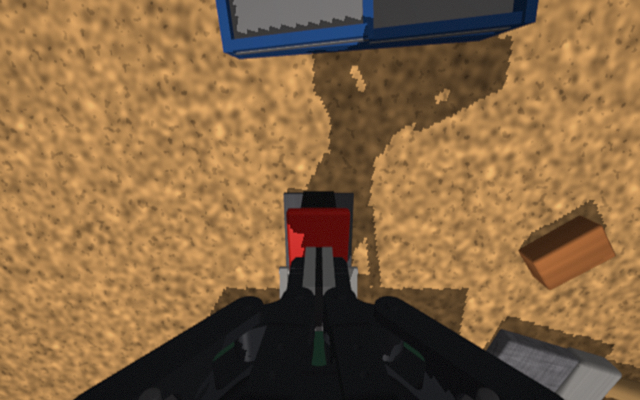

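The bar sits against the tongue, at y ≈ 83–86 mm with its top at 76 mm, and it has pulled the keeper a few mm. It is hooked, so I press flat.

Emit:
move_arm(deltas=[0,4,2,0,0,0,0,0,4,1,0,0,0,0,0,2,0,0,0,0,0,0,0,0,0,0,0,0])

```text
t: 39.35
tcp_pos: [0.4936, 0.0524, 0.0582]
tool_rot: [-0.053, 0.706, 0.054, 0.704]
force: [1.0, 0.5, -0.0]
finger_gap: 0.002
```

```bash
python3 - <<'E'
from h import *
where()
E
```

```text
t 39.35 case xyz [ -0.3 200.5  58.2] F [ 1.   0.5 -0. ] gap 0.1
```

Emit:
move_arm(deltas=[0,1,0,0,0,0,0,0,1,0,0,0,0,0,0,0,0,0,0,0,0])

```text
t: 39.65
tcp_pos: [0.4938, 0.0523, 0.0566]
tool_rot: [-0.053, 0.705, 0.054, 0.705]
force: [0.6, 0.5, -0.4]
finger_gap: 0.0
```

```bash
python3 - <<'E'
from h import *
where()
E
```

```text
t 39.65 case xyz [-1.000e-01  2.004e+02  5.660e+01] F [ 0.6  0.5 -0.4] gap 0.0
```

Emit:
move_arm(deltas=[0,0.7,0,0,0,0,0,0,0.3,0,0,0,0,0,0,0,0,0,0,0,0])

```text
t: 39.95
tcp_pos: [0.4939, 0.0523, 0.0564]
tool_rot: [-0.053, 0.705, 0.054, 0.705]
force: [-2.4, 0.7, 7.9]
finger_gap: -0.002
```

```bash
python3 - <<'E'
from h import *
where()
E
```

```text
t 39.95 case xyz [ -0.  200.4  56.4] F [-2.4  0.7  7.9] gap -0.1
```

Firm contact at flat (56.4 mm, 8 N). I add a little more, then retreat and inspect.

Emit:
move_arm(deltas=[0,0.5,0,0,0,0,0,0,0,0,0,0,0,0])

```text
t: 40.15
tcp_pos: [0.4939, 0.0524, 0.0563]
tool_rot: [-0.053, 0.705, 0.054, 0.705]
force: [-1.9, 0.7, 12.3]
finger_gap: -0.003
```

Emit:
move_arm(deltas=[0,-10,0,0,0,0,0,0,-40,0,0,0,0,0,0,-50,0,0,0,0,0,0,-50,0,0,0,0,0,0,-30,-40,0,0,0,0,0,0,-50,0,0,0,0,0,0,-50,0,0,0,0,0,0,-50,0,0,0,0,0,0,0,0,0,0,0])

```text
t: 41.05
tcp_pos: [0.5245, -0.1423, 0.2356]
tool_rot: [-0.052, 0.704, 0.05, 0.706]
force: [-0.1, -0.3, 0.1]
finger_gap: 0.002
```

```bash
python3 - <<'E'
from h import *
where()
s=look("s24",crop=(500,1100,1100,1900))
t=look("t24","top",(280,620,260,1060),2)
w=look("w24","wrist",(0,400,0,640),1)
for n,s in(("top",t),("wrist",w),("side",s)):
    K=incase(cloud(s)); hsv=cv2.cvtColor(s["image"],cv2.COLOR_RGB2HSV)
    r=(hsv[...,1]>150)&((hsv[...,0]<6)|(hsv[...,0]>174))&(abs(K[...,0])<40)&(K[...,1]>90)&(K[...,1]<260)&(K[...,2]>20)
    q=K[r]; print(n,len(q),q.min(0).round(1),q.max(0).round(1),"z-slope",np.polyfit(q[:,1],q[:,2],1).round(3) if len(q)>5 else "")
    b=(abs(K[...,0])>17)&(abs(K[...,0])<31)&(K[...,1]>60)&(K[...,1]<92)&(K[...,2]>66)&(K[...,2]<95); q=K[b]
    if len(q): print("  bar",len(q),q.mean(0).round(1),q.max(0).round(1))
    for x,y in((-70,-60),(70,-60),(-70,70),(70,70)):
        m=(abs(K[...,0]-x)<8)&(abs(K[...,1]-y)<8)&(K[...,2]<90); print("  lid",x,y,np.median(K[m][:,2]).round(1) if m.any() else None)
E
```

```text
t 41.05 case xyz [  1.    3.3 235.6] F [-0.1 -0.3  0.1] gap 0.1
top 512 [-15.8 151.6  53.4] [ 16.  228.2  61.6] z-slope [-1.0000e-03  5.7457e+01]
  bar 62 [ 1.2 85.8 71.9] [30.2 91.8 76.3]
  lid -70 -60 None
  lid 70 -60 62.2
  lid -70 70 60.8
  lid 70 70 61.2
wrist 954 [-17.8  93.2  34.6] [ 15.1 174.  377.8] z-slope [ -1.249 261.014]
  bar 287 [-4.1 85.5 72. ] [28.1 91.4 75.2]
  lid -70 -60 61.5
  lid 70 -60 61.1
  lid -70 70 60.4
  lid 70 70 60.3
side 214 [-17.4 140.7  48.6] [ 14.3 233.4  60.5] z-slope [8.0000e-03 5.4611e+01]
  bar 24 [-4.1 88.1 71.4] [27.7 91.6 74.4]
  lid -70 -60 61.9
  lid 70 -60 60.4
  lid -70 70 60.6
  lid 70 70 60.2
```

View pics/s24.png

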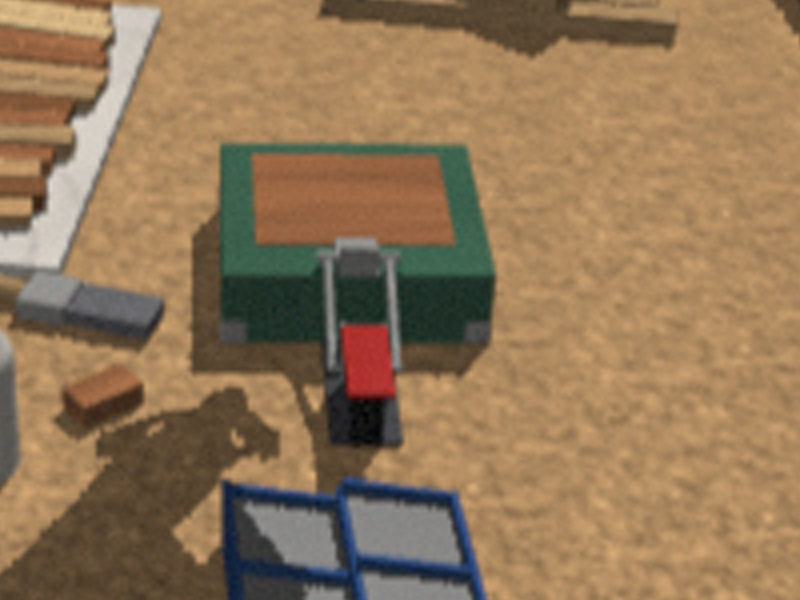

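View pics/w24.png

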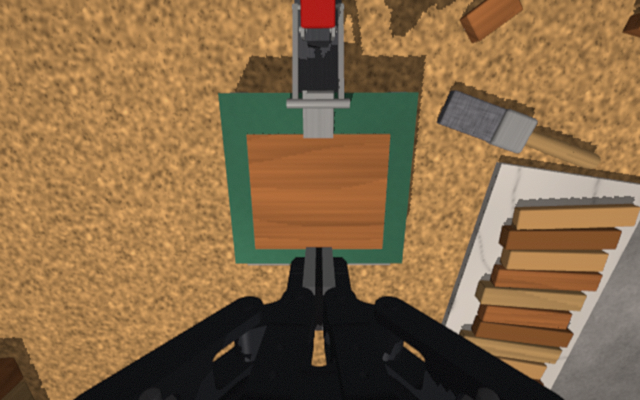

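View pics/t24.png

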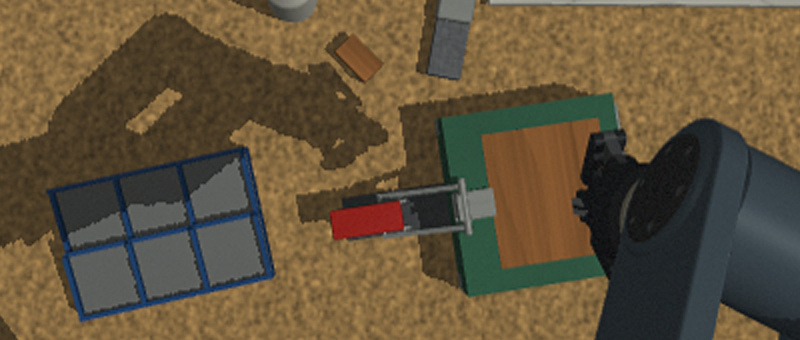

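The lever lies flat at (365,360) in the side crop. The bar is behind the tongue, the lid is level at 60 mm and the bin is empty. The glue, brush and offcut are where they were, and the robot is clear, so I hand in the job.

```bash
python3 -c "
from station import job; print(job.sign_off())"
```

```text
the job is handed in; nothing more can be done
None
```

The case is packed, closed and latched, and I have handed the job in at about 41 s of robot time. The bin held four pieces: both maples are in the pale-lined compartment and both walnuts in the dark-lined one. I then closed the lid, dropped the loop behind the keeper tongue, and pressed the red lever flat, in that order.

**Last checks:**
- **Lid:** level, with its top at about 60–62 mm by depth in all three views.
- **Lever:** flat after I let go, with no slope and its top at about 57 mm by depth.
- **Loop:** the crossbar is behind the tongue and has pulled the keeper a few mm towards the latch.
- **Rest of the scene:** the bin is empty, and the glue bottle, brush and offcut look unmoved. The pieces themselves were last seen standing in their compartments just before I closed the lid.

**What did not go as expected:**
- The fingertips briefly pressed the closed lid with about 45 N. This was the fingers rather than the gripper's body, but it is over the 40 N limit for the arm and body.
- The wrist force stayed near zero while I pressed the lever down, where about 3 N was expected. I checked by picture that the loop was hooked before going flat.
- I saw no clear slackening of the grip and no piece knocked aside.
- One move call was refused because I miscounted the numbers; nothing moved.

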